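Push the stuck foot insert out of the steel leg tube in the vise

TASK

A steel foot insert is stuck inside the tube that is clamped, rather crooked, on end in the bench vise. Take the handled steel drift out of its wooden block, feel it into the upper end of the tube tilted in line with the bore, and press the insert steadily down and out of the lower end into the tray, gently, never ramming or levering with the drift or knocking the vise with the hand; then stand the drift back in its hole in the block. Leave the hammer, the glue bottle and the pine offcut where they are.

Things in the scene. Friction and masses are not known exactly. Their poses are not given: they have to be found in the camera images.
- vise: Bench vise fixed to the bench. Origin on the bench straight below the point where the jaws nip the tube; z up, x along the screw (tommy bar to -x, to x = -196 mm; column and foot to x = 142 mm), y along the jaw faces. Jaws: x = -56 to 56, y = -102 to 20 mm, tops 115 mm above the bench. Slide bar: y = -59 to -23 mm, 35 to 69 mm above the bench.
- nip (a point): Point of the vise 95 mm above its origin where the jaws nip the dark steel leg tube (outside 28 mm, bore 22 mm, 110 mm long, plain square ends). The tube's axis passes through this point, 70 mm of tube above it and 40 mm below. The tube stands crooked by an unmeasured lean, up to 0.2 rad either way about the vise's x axis; none towards x.
- mouth_nominal (a point): Point of the vise, 165 mm above the bench, where the centre of the tube's upper mouth would be if the tube stood plumb. The true mouth lies up to 14 mm from it towards +y or -y of the vise (unmeasured: look and feel for it), at nearly the same height. The jaws hold the tube by friction: some 30 N sideways at the mouth would swivel it.
- plug: The stuck insert: plain steel cylinder 20 mm across, 9 mm long, about 22 g; origin at its centre, z along its axis. It starts at the nip, square to the bench (so askew in the leaning bore), top 65 mm below the tube's mouth. The squeezed bore grips it with about 5 to 12 N, all the way down to 4 mm above the tube's lower end.
- drift: Round steel bar, 19 mm across, 125 mm long, with a square-cut flat tip (edge barely eased); on top a square ash handle 26 x 26 mm, 50 mm tall (125 to 175 mm above the tip). Origin at the centre of the tip, z along the bar to the handle, x and y square to the handle's faces. 0.25 to 0.36 kg, centre of mass about 70 mm above the tip. Starts in the block's hole.
- block: Wooden tool block, fixed, 100 (x) x 90 (y) x 60 mm high, origin at the centre of its underside. In the middle of its top is the drift's hole, 23 mm across and 45 mm deep (floor 15 mm above the bench). Two pin punches stand up 32 mm above the top near its +x edge.
- block_hole (a point): Centre of the mouth of the block's hole, 60 mm above the bench.
- tray: Loose shallow aluminium tray under the tube, 92 (x) x 112 (y) mm outside, 20 mm high, walls and floor 3 mm; origin at the centre of its underside.
- hammer: Bystander: hammer, 280 mm long, lying on the bench to the robot's left.
- glue: Bystander: white glue bottle, 56 mm across, 150 mm tall, standing to the robot's right.
- offcut: Bystander: pine offcut with two holes, 90 x 58 x 18 mm, lying between vise and block.
There are look-alikes about, which are no part of the job. Of the things like the drift, leave any that is purple; of the rest the larger one is meant.

How it is judged:
By the outcome, as a careful person would: the job done as asked, in the order asked, and still so for the second after the job is handed in, with the robot touching nothing.
It also fails if it takes over 72 s, if anything falls off the work surface, if the arm or the gripper's body presses on something with over 40 N, if the wrist force passes 120 N, or if a joint passes its speed limit or range.

ROBOT

A 6-joint arm with a two-finger parallel gripper is mounted at the origin on the work surface. World frame = base frame: x ahead of the robot, y to its left, z up, the work surface at z = 0. Lengths are in m, angles in rad, forces in N, time in s.
With the tool pointing down it reaches from about 0.3 to 0.775 m from the base axis. Payload 14.6 kg.
Tool frame: the origin (TCP) lies between the finger pads; the fingertips stand 8 mm ahead of it and the grasp point (between the pads) lies 11 mm behind it (ctrl.tip_reach is the distance from the TCP to the fingertips, in m); y points along the fingers, z is the direction in which the jaws open and shut, and the axes are right-handed (so a half turn about y gives the same grasp; the last joint's range is limited). The gripper opens to 94 mm and grips with 3 to 60 N. Pads are 16 mm wide; open, the fingers measure 119 mm over their backs; the gripper's body (75 mm by 177 mm) begins 78 mm behind the grasp point.
Start: joints at [-1.285, 0.3, 1.521, -0, 1.321, -0.067], TCP at [0.19, -0.516, 0.213] pointing down, gripper open.
Joint ranges: [-3.03, 3.03], [-0.79, 2.21], [0.23, 2.52], [-1.04, 4.18], [0, 3.07], [-2.55, 2.55]. Speed limits (rad/s): [2.22, 2.22, 2.57, 3.14, 3.14, 3.14].

INTERFACE

Orientations are given as [roll, pitch, yaw] about the fixed x, y, z axes, in that order (R = Rz(yaw) Ry(pitch) Rx(roll)).
In Python, from station import ctrl gives the robot as it stands.
- The arm moves only by the tool play_rows, never from a script. Its arguments are lists of equal length, an entry for each row: "twist": the turn, a rotation vector about the world's x, y, z as a fraction of full scale, a list of three; "travel": the shift along the world's x, y, z as a fraction of full scale, a list of three; "grip": the gripper's target within -1 to 1 (shut at 1, half-way at 0, fully open at -1). A call has 1 to 12 rows; each row shifts and turns the commanded pose from where the row before left it; what a row does not reach is not made up. Full scale, the value 1, is 5 cm for a shift and 90 degrees for a turn. A row lasts 1/10 s, in which the tool goes at most 50 mm and 8.59 degrees, less where a joint would pass 70% of its speed; a pose out of reach is approached as far as the arm can. A call with a number of a shift or a turn outside -1 to 1 is refused whole. A call with a gripper value outside its range is refused whole. The fingers move at their own pace and stop on an object; "force" is the grip in N (left out, the last holds). Time passes only in rows, so rows that do not move let the fingers close. It gives the time, the measured TCP pose, the force and the opening at its end, in the units of the state.
- ctrl.get_obs(): the state, without advancing time (a new reading comes with each control period).
- ctrl.camera(name): name is "scene" or "top" or "wrist"; returns a dict with "img" (384x512x3 uint8, red, green, blue), "vfov" (degrees; the focal length in pixels is half the picture's height over the tangent of half this angle, whatever the lens; pixels are square), "cx", "cy" (the principal point, pixels), "rvec" (rotation vector, rad) and "tvec" (3), from world to camera coordinates, as OpenCV has them. Camera axes: x right, y down, z forward; pixel columns grow to the right and rows downward; lengths in m; the calibration is good to about 2 mm. The wrist camera is an equidistant fisheye: a pixel r from the principal point sees the ray r / f radians off the axis. A picture is of the moment at which its call begins. There is no depth.
- ctrl.hand_in(): hands the job in, once; it reports no verdict.
Trained networks look in a picture, given as the dict that the camera call returned (one of the last four; its "shot" number tells which), for a name from the list of things; names that differ only in an ending like _2 or _b are one class to them, and where a whole thing is asked for, a point or a joint stands for the part that bears it (a point fixed in the world has none). Each returns a list of dicts, best first, with "confidence" (0 to 1); they miss things now and then, are a little off and sometimes report something else, mostly with a low value. They report only what shows in the picture. A call takes as long as a camera call. They do not tell look-alikes from the thing itself.
- ctrl.boxes_of(name, picture): "point" ([column, row] in pixels, amid what is visible of it).
- ctrl.trace(name, picture): "pixels" (384x512 bool, what is visible of it) and "point" ([column, row] in pixels, amid what is visible of it).
The state is a dict: "time_s": time; "qpos": joint angles; "joint_vel": joint speeds; "tau": joint torques, N m; "ee_pos": TCP position; "eef_rot": TCP orientation; "force": force on the tool from outside, world axes, zero at the start; "moment": the same for the moment, N m; "grip_width": finger opening in m.
Only numpy, scipy, OpenCV 4.12 (cv2) and the standard library are available. Lean on these libraries where they do the work, as an engineer would, in place of code of your own. Each camera call takes 0.05 s, during which the arm holds its last target.

## Working session

There is one attempt and no reset: what is moved stays moved. The work goes in short steps, Python scripts to look and compute and a tool call to move; the robot and the scene stay as the last step left them, time stands still between calls to the robot, and variables do not carry over. Pictures are saved under pics/ and viewed, and the job is handed in when it is done.

Besides the shell and the picture viewer there is one more tool, called after "Call:" as name(argument=value, ...) on one line, values as JSON. play_rows: Moves the arm, as the interface text tells. Its arguments: {"type":"object","properties":{"twist":{"type":"array"},"travel":{"type":"array"},"grip":{"type":"array"},"force":{"type":"number"}},"required":["twist","travel","grip"]}

```bash
ls; mkdir -p pics
cat > h.py <<'E'
import numpy as np, cv2
from station import ctrl
from scipy.spatial.transform import Rotation as Rn
def K(p):
    f=p['img'].shape[0]/2/np.tan(np.radians(p['vfov']/2)); return f,p['cx'],p['cy']
def ray(p,px,fish=False):
    f,cx,cy=K(p); d=np.array([px[0]-cx,px[1]-cy],float)
    if fish:
        r=np.hypot(*d); th=r/f; v=np.array([*(d/max(r,1e-9)*np.sin(th)),np.cos(th)])
    else: v=np.array([d[0]/f,d[1]/f,1.]); v/=np.linalg.norm(v)
    R=cv2.Rodrigues(np.array(p['rvec'],float))[0]; t=np.array(p['tvec'],float).ravel()
    return -R.T@t, R.T@v
def atz(p,px,z,fish=False):
    c,v=ray(p,px,fish); return c+v*(z-c[2])/v[2]
def proj(p,X,fish=False):
    f,cx,cy=K(p);R=cv2.Rodrigues(np.array(p['rvec'],float))[0]; t=np.array(p['tvec'],float).ravel()
    X=np.atleast_2d(X); c=X@R.T+t
    if fish:
        r=np.hypot(c[:,0],c[:,1]); th=np.arctan2(r,c[:,2]); s=f*th/np.maximum(r,1e-9)
    else: s=f/c[:,2]
    return np.c_[cx+c[:,0]*s,cy+c[:,1]*s]
def tri(ps):
    A=0;b=0
    for c,v in ps:
        M=np.eye(3)-np.outer(v,v);A=A+M;b=b+M@c
    X=np.linalg.solve(A,b); return X,[np.linalg.norm((np.eye(3)-np.outer(v,v))@(X-c)) for c,v in ps]
def save(p,n,crop=None,s=1):
    im=p['img'][:,:,::-1]
    if crop: x0,y0,x1,y1=crop; im=im[y0:y1,x0:x1]
    im=cv2.resize(im,None,fx=s,fy=s,interpolation=cv2.INTER_CUBIC); cv2.imwrite('pics/'+n+'.png',im)
E
python3 - <<'E'
from h import *
import pickle
P={}
for n in ['scene','top','wrist']:
    p=ctrl.camera(n);P[n]=p; save(p,n+'0',s=1.5); print(n,p['vfov'],p['cx'],p['cy'],p['rvec'],p['tvec'],ray(p,(256,192))[0])
    for o in ['vise','nip','mouth_nominal','plug','drift','block','block_hole','tray','hammer','glue','offcut']:
        try: print(n,o,[(np.round(d['point']),round(d['confidence'],2)) for d in ctrl.boxes_of(o,p)][:4])
        except Exception as e: print(o,e)
pickle.dump(P,open('p0.pkl','wb'))
print(ctrl.get_obs())
E
```

```text
pics
scene 57.92905680972928 262.59459554588926 194.904692493413 [ 1.89591979  1.54059086 -0.67304917] [-0.08813222 -0.31165011  1.58756958] [ 1.35397976 -0.1710344   0.8733592 ]
scene vise [(array([331., 200.]), 0.78)]
scene nip [(array([330., 201.]), 0.61)]
scene mouth_nominal [(array([328., 200.]), 0.58)]
scene plug []
scene drift [(array([202., 243.]), 0.77), (array([204., 200.]), 0.58), (array([171., 218.]), 0.42)]
scene block [(array([212., 225.]), 0.96)]
scene block_hole [(array([211., 227.]), 0.81)]
scene tray [(array([352., 210.]), 0.8)]
scene hammer [(array([388., 172.]), 0.59)]
scene glue [(array([124., 210.]), 0.59)]
scene offcut [(array([275., 231.]), 0.6), (array([212., 228.]), 0.56)]
top 57.74702653745414 258.66168634202694 192.67622078040668 [ 2.15171945 -2.19069589  0.08671331] [-0.0170375   0.57800696  1.06768483] [ 0.48012584 -0.03677517  1.11465689]
top vise [(array([183., 192.]), 0.84)]
top nip [(array([182., 193.]), 0.95)]
top mouth_nominal [(array([181., 187.]), 0.84)]
top plug []
top drift [(array([324., 146.]), 0.43), (array([359., 193.]), 0.38)]
top block [(
[... 583 characters left out ...]
ist glue []
wrist offcut []
{'time_s': 1.8, 'qpos': array([-1.28459763e+00,  2.99896546e-01,  1.52100543e+00,  4.00015929e-06,
        1.32071533e+00, -6.66143348e-02]), 'joint_vel': array([-8.05423025e-05,  2.73064280e-04,  3.02573804e-05, -1.09820791e-03,
        1.14191897e-03, -8.84075454e-04]), 'tau': array([-6.29842070e-04, -5.31658351e+01, -3.52917123e+01,  7.08803767e-02,
        2.12803390e-02, -1.22347845e-05]), 'ee_pos': array([ 0.19003272, -0.51611054,  0.21344518]), 'eef_rot': array([-1.57082066e+00,  5.50791570e-06, -2.78878061e+00]), 'force': array([ 0.46547844,  0.95700826, -0.86555712]), 'moment': array([0.01451878, 0.01696323, 0.01463651]), 'grip_width': 0.0941399273336747}
```

View pics/scene0.png

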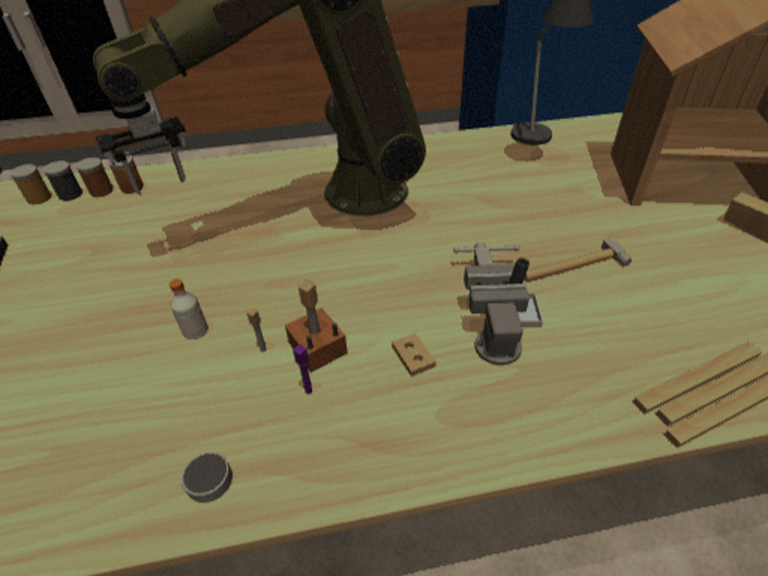

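View pics/top0.png

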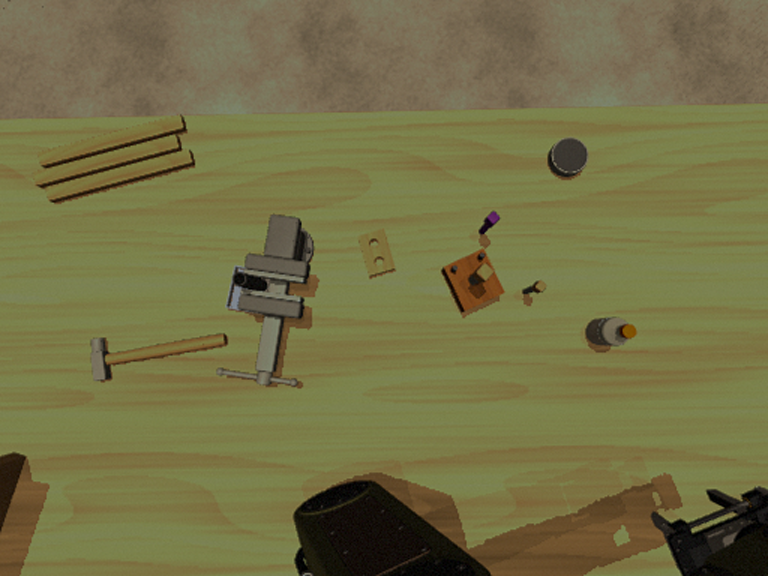

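View pics/wrist0.png

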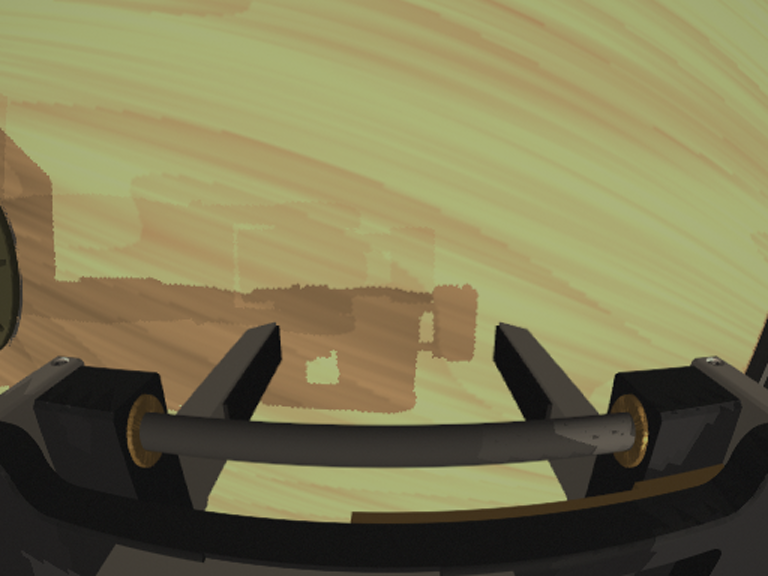

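Run:
```python
from h import *
import pickle
P=pickle.load(open('p0.pkl','rb'))
save(P['scene'],'s_bl',(150,170,290,270),5); save(P['scene'],'s_v',(295,150,375,245),6)
save(P['top'],'t_bl',(280,135,380,220),7); save(P['top'],'t_v',(140,130,220,265),4.4)
```

```text
(no output)
```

View pics/s_bl.png

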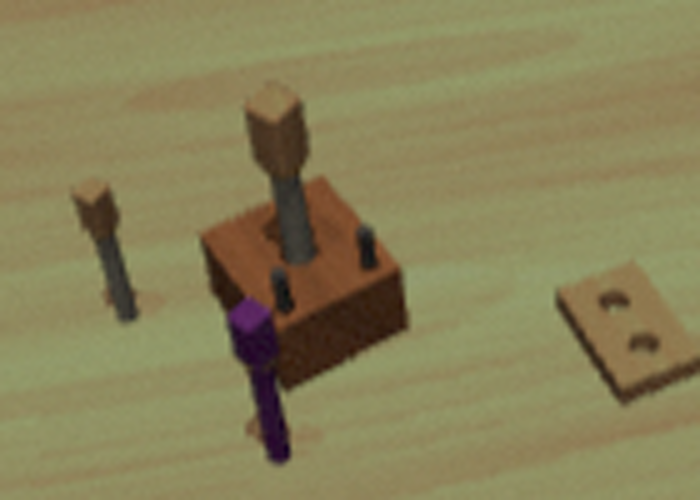

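View pics/s_v.png

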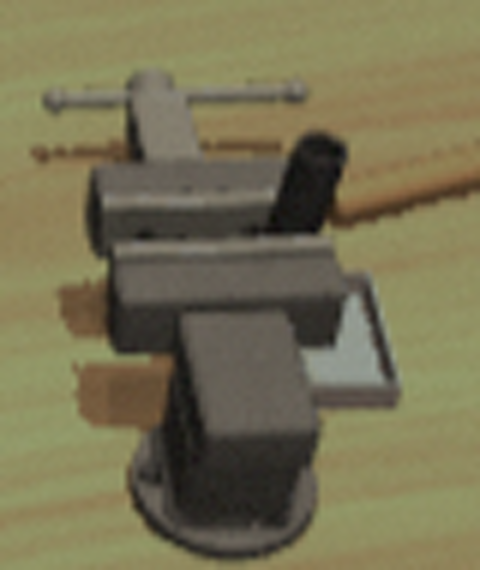

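View pics/t_bl.png

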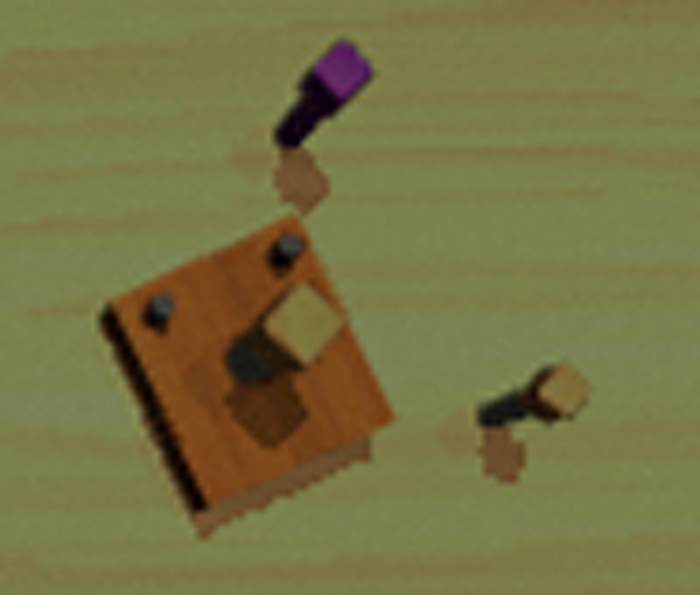

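View pics/t_v.png

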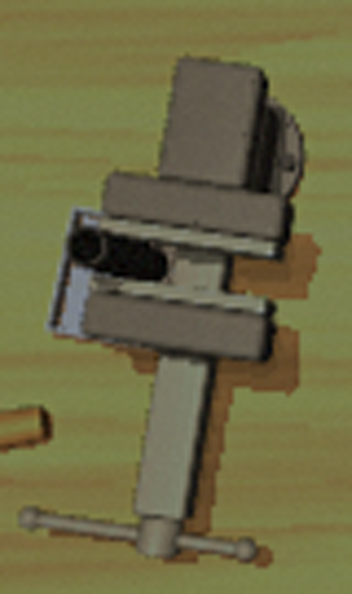

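Run:
```python
from h import *
import pickle
P=pickle.load(open('p0.pkl','rb'));S,T=P['scene'],P['top']
def q(c,s,o): return ((c[0]+.5)/s-.5+o[0],(c[1]+.5)/s-.5+o[1])
tb=lambda *c:q(c,7,(280,135)); sb=lambda *c:q(c,5,(150,170)); tv=lambda *c:q(c,4.4,(140,130)); sv=lambda *c:q(c,6,(295,150))
B=[atz(T,tb(*c),.06) for c in [(297,215),(395,418),(205,510),(103,305)]]
print('block top-cam',np.round(B,4),np.mean(B,0))
B=[atz(S,sb(*c),.06) for c in [(320,178),(403,268),(202,237)]]
print('block scene',np.round(B,4),(B[1]+B[2])/2)
H=[atz(T,tb(*c),.19) for c in [(308,283),(347,320),(308,365),(265,325)]]
print('handle top',np.round(H,4),np.mean(H,0))
H=[atz(S,sb(*c),.19) for c in [(245,103),(275,83),(302,97),(276,118)]]
print('handle scene',np.round(H,4),np.mean(H,0))
J=[atz(T,tv(*c),.115) for c in [(107,172),(292,205),(82,335),(268,358)]]
print('jaw top',np.round(J,4),np.mean(J,0))
print('mouth T',atz(T,tv(88,243),.165),'S',atz(S,sv(326,148),.165), tri([ray(T,tv(88,243)),ray(S,sv(326,148))]))
# pins, bar contact
print('drift bar at block top: T',atz(T,tb(245,362),.06),'S',atz(S,sb(300,258),.06))
J=[atz(S,sv(*c),.115) for c in [(108,262),(335,250),(100,172)]]
print('jaw scene',np.round(J,4))
```

```text
block top-cam [[ 0.655  -0.2228  0.06  ]
 [ 0.5653 -0.2622  0.06  ]
 [ 0.5269 -0.1788  0.06  ]
 [ 0.617  -0.1371  0.06  ]] [ 0.59107712 -0.20020215  0.06      ]
block scene [[ 0.5348 -0.1821  0.06  ]
 [ 0.6248 -0.139   0.06  ]
 [ 0.5715 -0.2611  0.06  ]] [ 0.59818092 -0.20004523  0.06      ]
handle top [[ 0.6071 -0.2032  0.19  ]
 [ 0.5926 -0.2175  0.19  ]
 [ 0.5757 -0.2021  0.19  ]
 [ 0.5913 -0.1862  0.19  ]] [ 0.59168673 -0.2022536   0.19      ]
handle scene [[ 0.5955 -0.2169  0.19  ]
 [ 0.5819 -0.1985  0.19  ]
 [ 0.5974 -0.1841  0.19  ]
 [ 0.612  -0.2003  0.19  ]] [ 0.59672448 -0.1999778   0.19      ]
jaw top [[0.6447 0.2461 0.115 ]
 [0.6204 0.1237 0.115 ]
 [0.5371 0.2618 0.115 ]
 [0.5199 0.1398 0.115 ]] [0.58051261 0.19285172 0.115     ]
mouth T [0.59179877 0.24355705 0.165     ] S [0.5950226  0.24729132 0.165     ] (array([0.59263841, 0.24639625, 0.1625949 ]), [np.float64(0.0020990887052903134), np.float64(0.002099088705290223)])
drift bar at block top: T [ 0.59091579 -0.19806022  0.06      ] S [ 0.60277167 -0.20141316  0.06      ]
jaw scene [[0.6039 0.1307 0.115 ]
 [0.6207 0.2505 0.115 ]
 [0.5339 0.148  0.115 ]]
```

Call:
play_rows(twist=[[0,0,0.023],[0,0,0.023],[0,0,0.023],[0,0,0.023],[0,0,0.023],[0,0,0.023],[0,0,0.023],[0,0,0.023],[0,0,0.023],[0,0,0.023],[0,0,0.023],[0,0,0.023]], travel=[[0.5,0.4,0.45],[0.7,0.55,0.45],[0.7,0.55,0.45],[0.7,0.55,0.4],[0.7,0.55,0],[0.7,0.55,0],[0.7,0.55,0],[0.7,0.55,0],[0.7,0.55,0],[0.7,0.55,0],[0.7,0.55,0],[0.55,0.42,0]], grip=[-1,-1,-1,-1,-1,-1,-1,-1,-1,-1,-1,-1])

```text
time_s: 3.0
ee_pos: [0.5941, -0.1982, 0.3008]
eef_rot: [-1.571, 0.0, -2.353]
force: [-1.0, -0.3, -1.0]
grip_width: 0.0938
```

Run:
```python
from h import *
import pickle
o=ctrl.get_obs();print(o['time_s'],o['ee_pos'],o['eef_rot'],o['qpos'],o['force'])
w=ctrl.camera('wrist');save(w,'w1',s=1.5);pickle.dump(w,open('w1.pkl','wb'))
```

```text
3.0 [ 0.5941024  -0.19817053  0.30075637] [-1.57097916e+00  8.23415289e-05 -2.35272765e+00] [-3.80492460e-01  4.32841016e-01  1.14239858e+00  1.47237923e-04
  1.56648918e+00  4.01438214e-01] [-0.95658634 -0.30324616 -1.04053062]
```

View pics/w1.png

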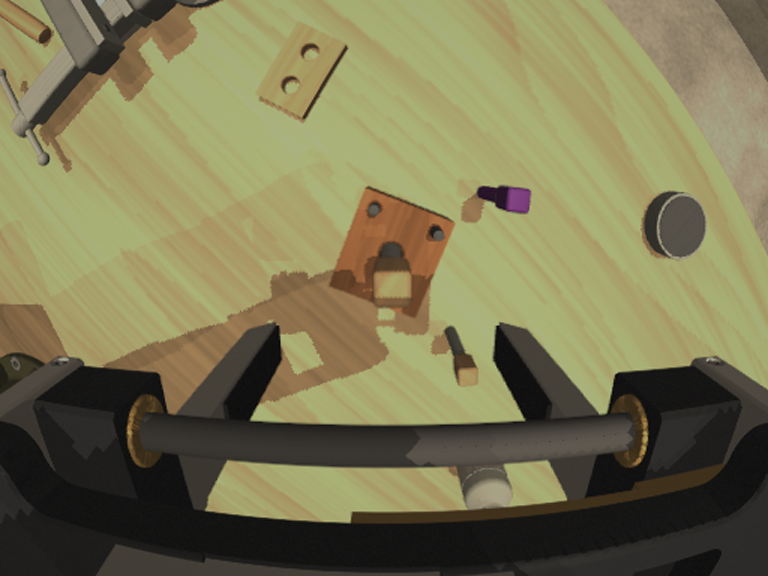

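Run:
```python
from h import *
import pickle
w=pickle.load(open('w1.pkl','rb')); save(w,'w1c',(210,115,320,225),5.4)
```

```text
(no output)
```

View pics/w1c.png

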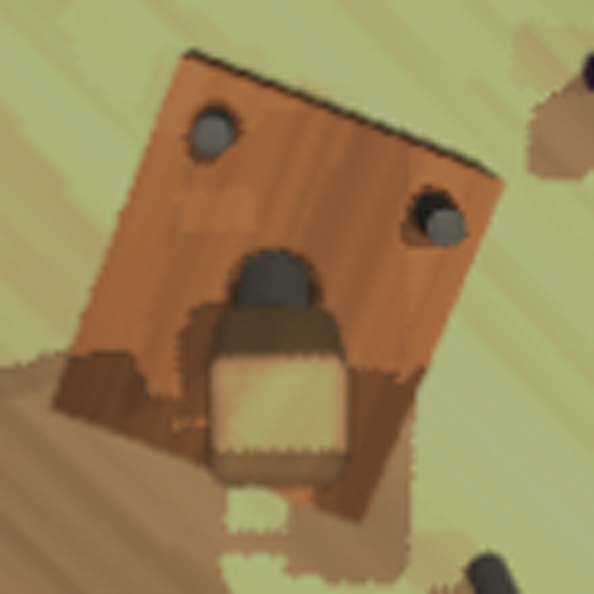

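Run:
```python
from h import *
import pickle
w=pickle.load(open('w1.pkl','rb'))
q=lambda c:((c[0]+.5)/5.4-.5+210,(c[1]+.5)/5.4-.5+115)
B=[atz(w,q(c),.06,True) for c in [(187,60),(500,185),(358,520),(55,405)]];print(np.round(B,4),np.mean(B,0))
H=[atz(w,q(c),.19,True) for c in [(212,354),(348,354),(348,485),(210,485)]];print(np.round(H,4),np.mean(H,0))
v=B[0]-B[3];print('yaw',np.degrees(np.arctan2(v[1],v[0])),np.linalg.norm(v)); v=B[1]-B[2];print('yaw',np.degrees(np.arctan2(v[1],v[0])),np.linalg.norm(v))
v=H[1]-H[0];print('hyaw',np.degrees(np.arctan2(v[1],v[0])),np.linalg.norm(v)); v=H[2]-H[3];print(np.degrees(np.arctan2(v[1],v[0])),np.linalg.norm(v))
print('bar edge',atz(w,q((275,252)),.06,True))
# tool
print(proj(w,[[.5941,-.1982,.3008]],True)*1.5)
```

```text
[[ 0.6221 -0.1444  0.06  ]
 [ 0.657  -0.2241  0.06  ]
 [ 0.5675 -0.2634  0.06  ]
 [ 0.5326 -0.1834  0.06  ]] [ 0.59479995 -0.20381169  0.06      ]
[[ 0.595  -0.1857  0.19  ]
 [ 0.6124 -0.2029  0.19  ]
 [ 0.5953 -0.2207  0.19  ]
 [ 0.5772 -0.2028  0.19  ]] [ 0.59498896 -0.20300838  0.19      ]
yaw 23.56526250345859 0.09770535720509561
yaw 23.73573625620693 0.09781993062200343
hyaw -44.811328881000804 0.024513811553566713
-44.85458366384461 0.025410257692838147
bar edge [ 0.60294402 -0.1956127   0.06      ]
[[385.68741273 350.09389641]]
```

Call:
play_rows(twist=[[0,0,0],[0,0,0],[0,0,0],[0,0,0],[0,0,0],[0,0,0],[0,0,0],[0,0,0],[0,0,0],[0,0,0],[0,0,0],[0,0,0]], travel=[[0.014,-0.07,-0.2],[0,0,-0.5],[0,0,-0.5],[0,0,-0.5],[0,0,-0.5],[0,0,-0.4],[0,0,-0.2],[0,0,-0.1],[0,0,0],[0,0,0],[0,0,0],[0,0,0]], grip=[-1,-0.5,-0.3,-0.2,-0.2,-0.2,-0.2,-0.2,1,1,1,1], force=8)

```text
time_s: 4.25
ee_pos: [0.5934, -0.2037, 0.1566]
eef_rot: [-1.57, 0.0, -2.355]
force: [0.4, 1.0, 0.8]
grip_width: 0.0281
```

Run:
```python
from h import *
import pickle
o=ctrl.get_obs();print(o)
w=ctrl.camera('wrist');save(w,'w2',s=1.5);pickle.dump(w,open('w2.pkl','wb'))
```

```text
{'time_s': 4.25, 'qpos': array([-3.88996376e-01,  5.18665693e-01,  1.34993418e+00, -5.28557995e-06,
        1.27206128e+00,  3.95426843e-01]), 'joint_vel': array([ 4.04308538e-03,  4.35949115e-03,  3.52078853e-03, -5.05482872e-04,
       -1.17787347e-03, -8.88688998e-05]), 'tau': array([-5.90440189e-02, -6.47171402e+01, -3.47370923e+01,  7.01095210e-02,
       -1.10322479e-02, -5.28912606e-04]), 'ee_pos': array([ 0.5934187 , -0.20367803,  0.15656924]), 'eef_rot': array([-1.56993477e+00,  3.54151393e-04, -2.35521784e+00]), 'force': array([0.39781586, 0.96789389, 0.75162211]), 'moment': array([ 0.00673438, -0.02022226,  0.02742095]), 'grip_width': 0.028055697526054555}
```

View pics/w2.png

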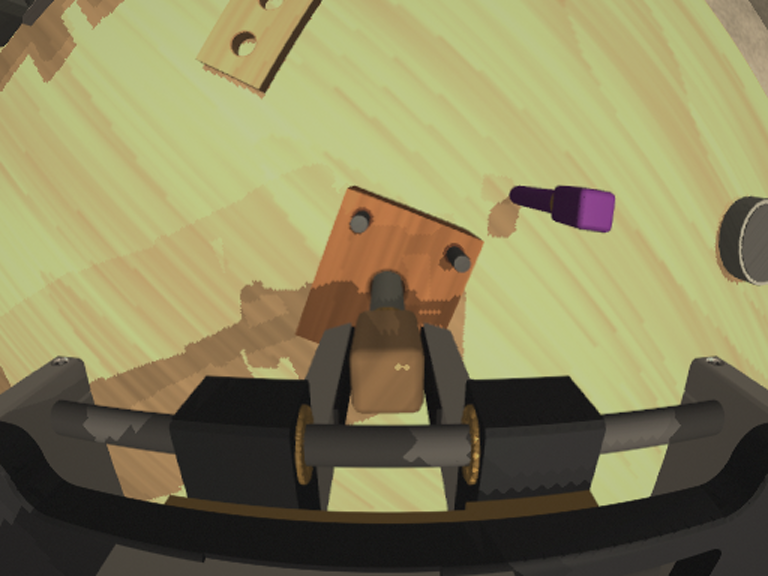

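Call:
play_rows(twist=[[0,0,0],[0,0,0],[0,0,0]], travel=[[0,0,0],[0,0,0],[0,0,0]], grip=[1,1,1], force=8)

```text
time_s: 4.6
ee_pos: [0.5934, -0.2037, 0.1565]
eef_rot: [-1.57, 0.0, -2.355]
force: [-0.1, -0.0, 5.5]
grip_width: 0.0257
```

Call:
play_rows(twist=[[0,0,0],[0,0,0]], travel=[[0,0,0],[0,0,0]], grip=[1,1], force=45)

```text
time_s: 4.8
ee_pos: [0.5934, -0.2037, 0.1565]
eef_rot: [-1.57, 0.0, -2.355]
force: [-0.6, 1.1, 5.9]
grip_width: 0.0258
```

Call:
play_rows(twist=[[0,0,0],[0,0,0],[0,0,0]], travel=[[0,0,0.1],[0,0,0.1],[0,0,0]], grip=[1,1,1])

```text
time_s: 5.1
ee_pos: [0.5934, -0.2037, 0.1665]
eef_rot: [-1.57, 0.0, -2.355]
force: [-0.3, -0.7, -3.7]
grip_width: 0.0253
```

Call:
play_rows(twist=[[0,0,0],[0,0,0],[0,0,0],[0,0,0],[0,0,0],[0,0,0],[0,0,0]], travel=[[0,0,0.3],[0,0,0.5],[0,0,0.6],[0,0,0.6],[0,0,0.6],[0,0,0.6],[0,0,0.4]], grip=[1,1,1,1,1,1,1])

```text
time_s: 5.8
ee_pos: [0.5931, -0.2036, 0.3494]
eef_rot: [-1.568, 0.001, -2.355]
force: [-1.0, -0.1, -3.6]
grip_width: 0.0254
```

Call:
play_rows(twist=[[0,0,0],[0,0,0],[0,0,0],[0,0,0],[0,0,0],[0,0,0],[0,0,0],[0,0,0],[0,0,0],[0,0,0],[0,0,0],[0,0,0]], travel=[[0,0.3,0],[0,0.6,0],[0,0.8,0],[0,0.9,0],[0,0.9,0],[0,0.9,0],[0,0.9,0],[0,0.9,0],[0,0.7,0],[0,0.4,0],[0,0.2,0],[0,0,0]], grip=[1,1,1,1,1,1,1,1,1,1,1,1])

```text
time_s: 7.0
ee_pos: [0.5927, 0.1725, 0.3453]
eef_rot: [-1.571, -0.001, -2.354]
force: [0.8, -0.7, -2.9]
grip_width: 0.0257
```

Run:
```python
from h import *
import pickle
o=ctrl.get_obs();print(o['time_s'],o['ee_pos'],o['eef_rot'],o['qpos'],o['force'],o['moment'])
P={n:ctrl.camera(n) for n in ['scene','top','wrist']};pickle.dump(P,open('p3.pkl','wb'))
for n in P: save(P[n],n+'3',s=1.5)
```

```text
7.0 [0.59269384 0.17250354 0.34527752] [-1.57142524e+00 -8.84115099e-04 -2.35366723e+00] [2.23874138e-01 4.04969471e-01 1.08175118e+00 5.90449076e-05
 1.65595539e+00 1.00675031e+00] [ 0.76152049 -0.73779125 -2.88702101] [-0.09932869 -0.01493668 -0.01882115]
```

View pics/wrist3.png

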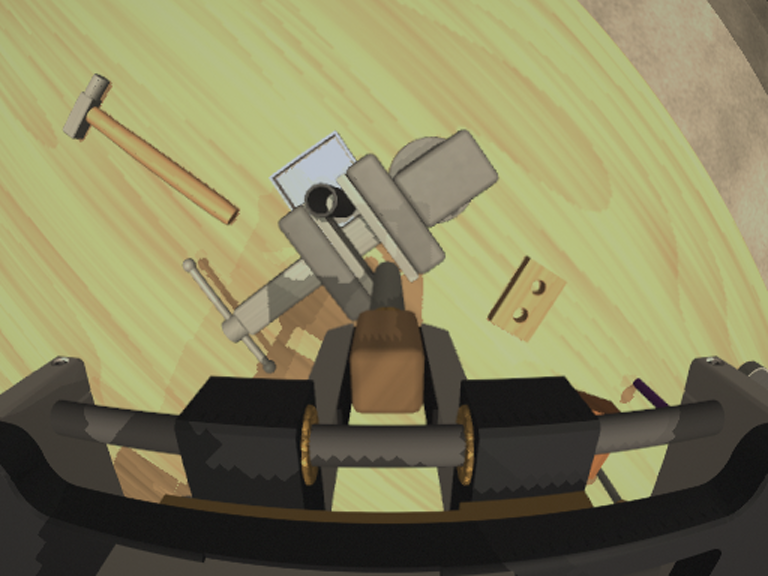

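View pics/scene3.png

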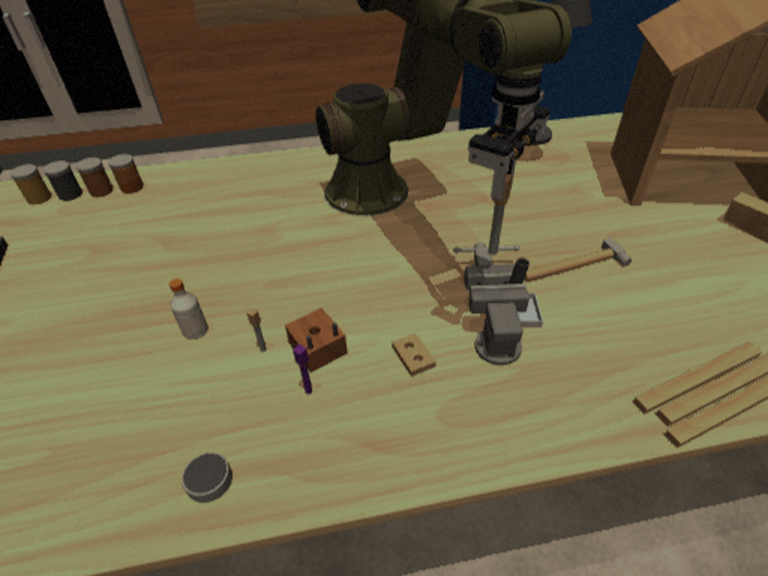

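View pics/top3.png

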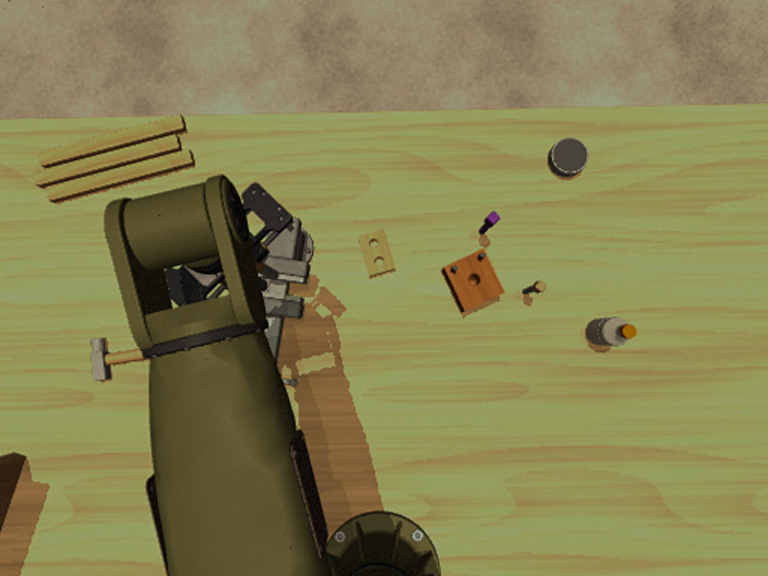

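Run:
```python
from h import *
import pickle
P=pickle.load(open('p3.pkl','rb'))
save(P['wrist'],'w3c',(175,80,340,280),3.9*.75); save(P['wrist'],'w3d',(185,110,295,220),5.4); save(P['scene'],'s3c',(305,60,375,240),3.3)
save(P['scene'],'s3d',(300,120,375,215),6.2)
save(P['top'],'t3b',(285,150,345,220),8)
```

```text
(no output)
```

View pics/w3d.png

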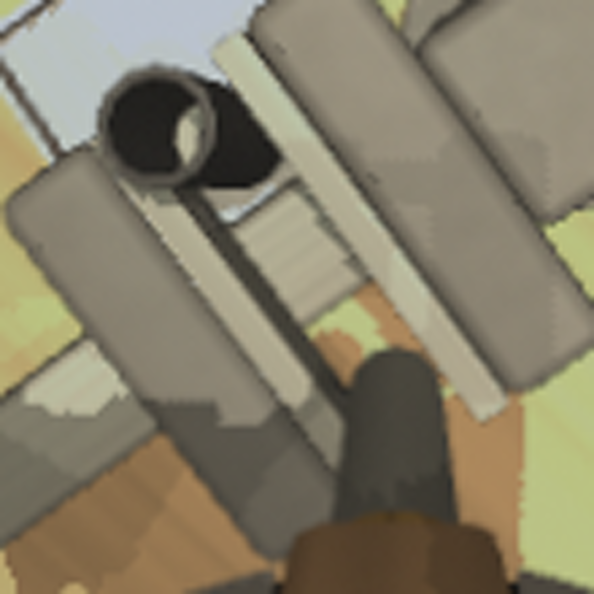

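View pics/s3d.png

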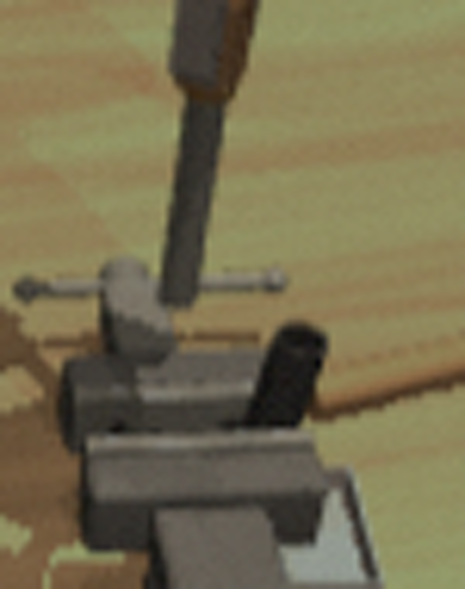

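View pics/t3b.png

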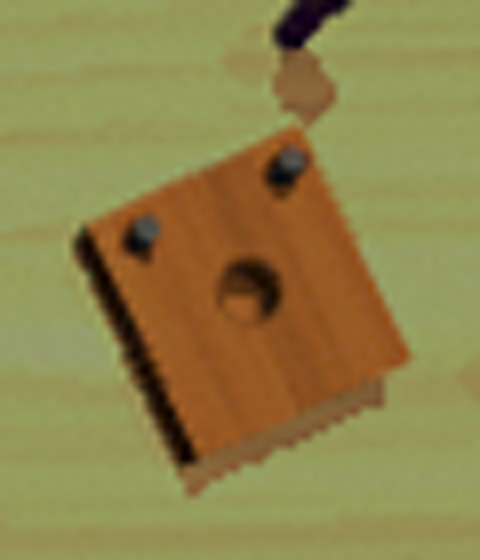

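Run:
```python
from h import *
import pickle
P=pickle.load(open('p3.pkl','rb'));P0=pickle.load(open('p0.pkl','rb'))
save(P['wrist'],'w3e',(170,80,310,220),5.7); 
save(P0['top'],'t0v',(145,160,215,225),9)
```

```text
(no output)
```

View pics/w3e.png

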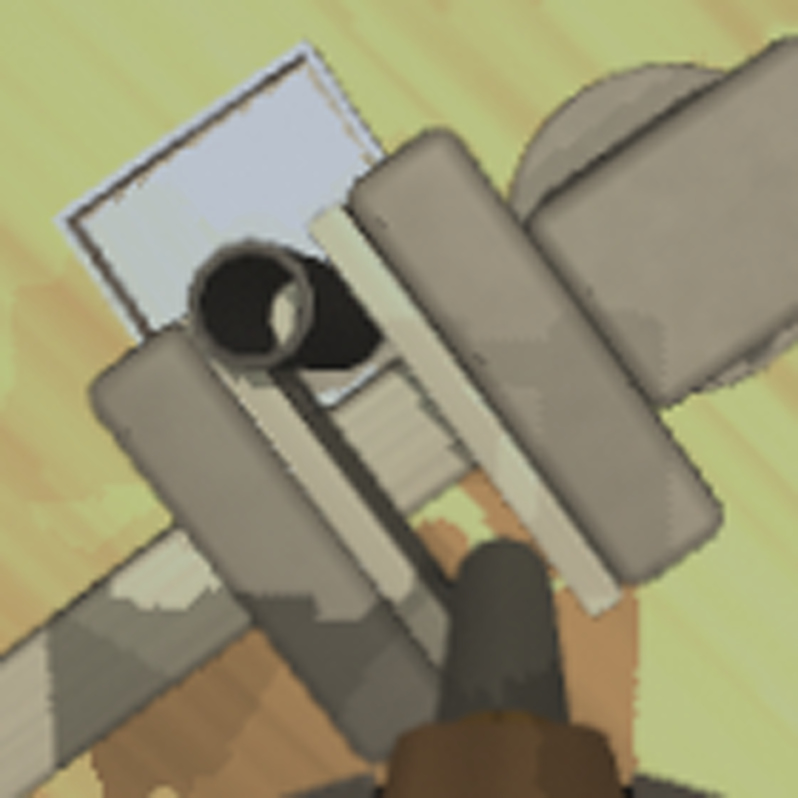

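View pics/t0v.png

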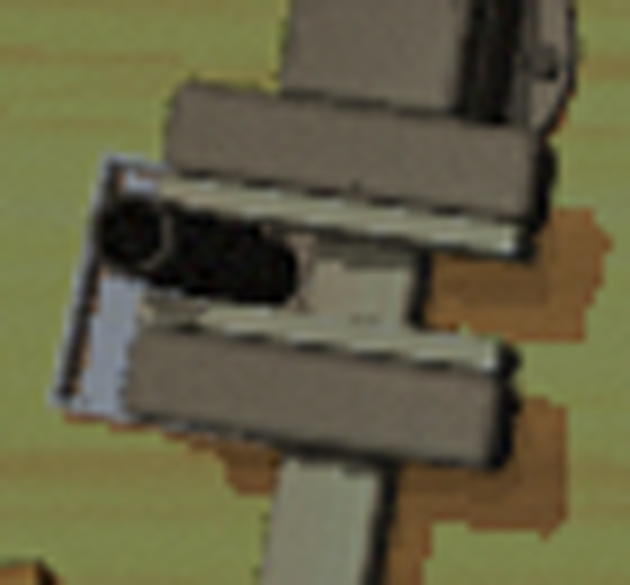

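Run:
```python
from h import *
import pickle
P=pickle.load(open('p3.pkl','rb'));P0=pickle.load(open('p0.pkl','rb'))
def go(p,q,fish,far,near,fe,ne,mouth,fi,ni):
    A=lambda c,z=.115:atz(p,q(c),z,fish)[:2]
    f=[A(c) for c in far];n=[A(c) for c in near]
    ang=lambda a,b:np.arctan2(*(a-b)[::-1])
    ys=[ang(f[0],f[1])-np.pi/2,ang(n[0],n[1])-np.pi/2]
    fi=[A(c) for c in fi];ni=[A(c) for c in ni]
    ys+=[ang(fi[0],fi[1])-np.pi/2,ang(ni[0],ni[1])-np.pi/2]
    print('yaws',np.degrees(ys)); y=np.mean(ys); X=np.array([np.cos(y),np.sin(y)]);Y=np.array([-X[1],X[0]])
    xf=np.mean([c@X for c in f]);xn=np.mean([c@X for c in n]);xi=np.mean([c@X for c in fi]),np.mean([c@X for c in ni])
    print('jaw span',xf-xn,'mid',(xf+xn)/2,'gap',xi[0]-xi[1],np.mean(xi)); m=A(mouth,.165)
    e=[A(c)@Y for c in fe+ne];print('ends',e)
    o=X*((xf+xn)/2)+Y*(np.mean(e)-.02)
    print('origin',o,'mouth',m,'rel',(m-o)@X,(m-o)@Y)
mk=lambda s,o:(lambda c:((c[0]+.5)/s-.5+o[0],(c[1]+.5)/s-.5+o[1]))
go(P['wrist'],mk(5.7,(170,80)),True,[(470,150),(720,505)],[(95,405),(355,750)],[(355,180),(435,130)],[(95,385),(178,325)],(251,305),[(345,205),(622,582)],[(184,325),(440,672)])
go(P0['top'],mk(9,(145,160)),False,[(185,83),(548,135)],[(130,412),(495,467)],[(168,125)],[(130,370)],(133,228),[(170,175),(530,222)],[(140,325),(500,368)])
```

```text
yaws [-9.59220295 -9.65727698 -9.02286641 -9.74425462]
jaw span 0.1091113316059561 mid 0.5456987298257736 gap 0.04880376987358348 0.5449767479433549
ends [np.float64(0.3496357375249808), np.float64(0.34818660149445296), np.float64(0.34781363332103665), np.float64(0.34706220181063446)]
origin [0.59239614 0.23356465] mouth [0.59283382 0.24381967] rel -0.0012616301265027602 0.010186530258446862
yaws [-9.27652057 -9.55070066 -8.52525237 -7.84176643]
jaw span 0.10773765119556933 mid 0.545328959572061 gap 0.04850269594596002 0.5454906279765637
ends [np.float64(0.3416355020536681), np.float64(0.34107148989579544)]
origin [0.5880662  0.23415782] mouth [0.59168031 0.24432954] rel 0.0020157043602815677 0.010604840532008091
```

Run:
```python
from h import *
import pickle
P=pickle.load(open('p3.pkl','rb'));W,S=P['wrist'],P['scene']
mk=lambda s,o:(lambda c:((c[0]+.5)/s-.5+o[0],(c[1]+.5)/s-.5+o[1]))
inv=lambda s,o:(lambda c:((c[0]-o[0]+.5)*s-.5,(c[1]-o[1]+.5)*s-.5))
qs=mk(6.2,(300,120))
tcp=np.array([.59269,.1725,.34528]);R=Rn.from_euler('xyz',[-1.5714,-.0009,-2.3537]).as_matrix()
print('tool x',R[:,0],'y',R[:,1],'z',R[:,2])
print('TCP axis at z tip',tcp+R[:,1]*.1415)
for a in (-.003,0,.003):
  for al in (-.04,0,.04):
    ax=Rn.from_rotvec(R[:,2]*al).as_matrix()@R[:,1]
    g=tcp-R[:,1]*.011+R[:,0]*a   # grasp pt, 150+... tip distance .1525
    tip=g+ax*.1525
    e1=R[:,2];e2=np.cross(ax,e1);th=np.linspace(0,2*np.pi,60)
    rim=tip+.0095*(np.cos(th)[:,None]*e1+np.sin(th)[:,None]*e2)
    rw=np.array([inv(5.7,(170,80))(c) for c in proj(W,rim,True)])
    hb=g+ax*.0275 # handle bottom
    sc=np.array([inv(6.2,(300,120))(c) for c in proj(S,np.array([tip,hb]))])
    print(a,al,'wrist rim top',rw[:,1].min().round(),'cols',rw[:,0].min().round(),rw[:,0].max().round(),'ctr',rw.mean(0).round(),'scene tip,hb',sc.round().tolist())
```

```text
tool x [-0.70534043 -0.70886816  0.0009    ] y [-1.06273130e-03 -2.12186140e-04 -9.99999413e-01] z [ 7.08867938e-01 -7.05340969e-01 -6.03672924e-04]
TCP axis at z tip [0.59253962 0.17246998 0.20378008]
-0.003 -0.04 wrist rim top 549.0 cols 441.0 541.0 ctr [492. 598.] scene tip,hb [[166.0, 294.0], [207.0, 81.0]]
-0.003 0 wrist rim top 518.0 cols 441.0 541.0 ctr [492. 567.] scene tip,hb [[177.0, 299.0], [209.0, 82.0]]
-0.003 0.04 wrist rim top 486.0 cols 441.0 541.0 ctr [492. 535.] scene tip,hb [[188.0, 303.0], [212.0, 83.0]]
0 -0.04 wrist rim top 565.0 cols 441.0 541.0 ctr [492. 614.] scene tip,hb [[160.0, 292.0], [201.0, 79.0]]
0 0 wrist rim top 533.0 cols 441.0 541.0 ctr [492. 582.] scene tip,hb [[171.0, 297.0], [203.0, 80.0]]
0 0.04 wrist rim top 502.0 cols 441.0 541.0 ctr [492. 551.] scene tip,hb [[183.0, 301.0], [206.0, 81.0]]
0.003 -0.04 wrist rim top 580.0 cols 442.0 541.0 ctr [492. 629.] scene tip,hb [[154.0, 290.0], [195.0, 77.0]]
0.003 0 wrist rim top 549.0 cols 441.0 541.0 ctr [492. 598.] scene tip,hb [[166.0, 294.0], [197.0, 78.0]]
0.003 0.04 wrist rim top 518.0 cols 441.0 541.0 ctr [492. 566.] scene tip,hb [[177.0, 299.0], [199.0, 79.0]]
```

Call:
play_rows(twist=[[-0.0117,0.0019,0],[-0.0117,0.0019,0],[-0.0117,0.0019,0],[-0.0117,0.0019,0],[-0.0117,0.0019,0],[-0.0117,0.0019,0],[-0.0117,0.002,0],[-0.0117,0.002,0],[0,0,0],[0,0,0],[0,0,0],[0,0,0]], travel=[[0.01,0.15,0],[0.01,0.27,0],[0.01,0.3,0],[0.01,0.3,0],[0.01,0.3,0],[0.01,0.27,0],[0.01,0.2,0],[0.01,0.1,0],[0,0,-0.2],[0,0,-0.2],[0,0,-0.19],[0,0,0]], grip=[1,1,1,1,1,1,1,1,1,1,1,1])

```text
time_s: 8.35
ee_pos: [0.597, 0.2652, 0.3145]
eef_rot: [-1.485, -0.123, -2.361]
force: [-0.1, 0.5, -2.8]
grip_width: 0.026
```

Run:
```python
from h import *
import pickle
o=ctrl.get_obs();print(o['time_s'],o['ee_pos'],o['eef_rot'],o['qpos'],o['force'],o['moment'])
P={n:ctrl.camera(n) for n in ['scene','wrist']};pickle.dump((P,o),open('p4.pkl','wb'))
save(P['wrist'],'w4',(200,120,320,240),6);save(P['scene'],'s4',(310,120,375,215),6.2)
```

```text
8.35 [0.59695514 0.26523877 0.3145161 ] [-1.48474296 -0.12349221 -2.36109829] [ 0.41209659  0.56140082  0.93183396 -0.12633254  1.731381    1.1820351 ] [-0.09493261  0.52649888 -2.83471137] [ 0.15064117 -0.11057016 -0.01390863]
```

View pics/w4.png

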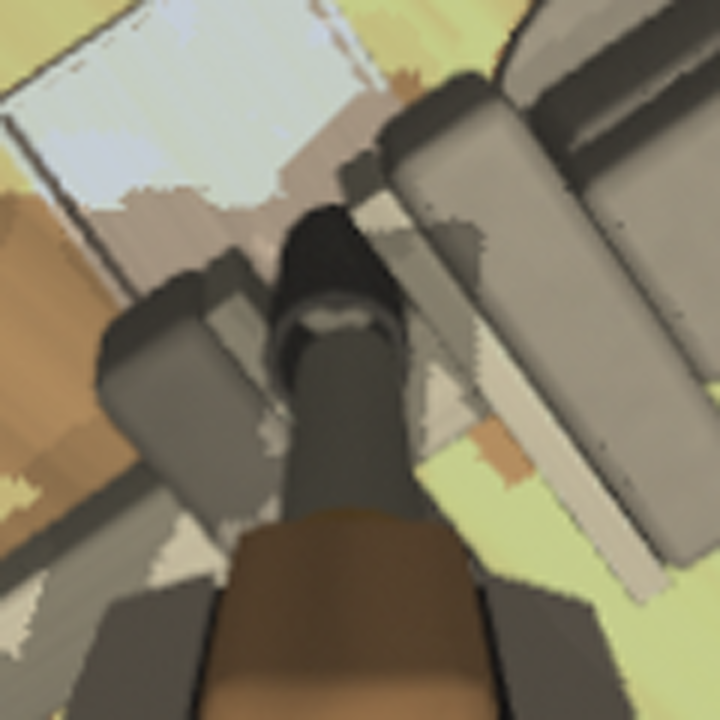

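View pics/s4.png

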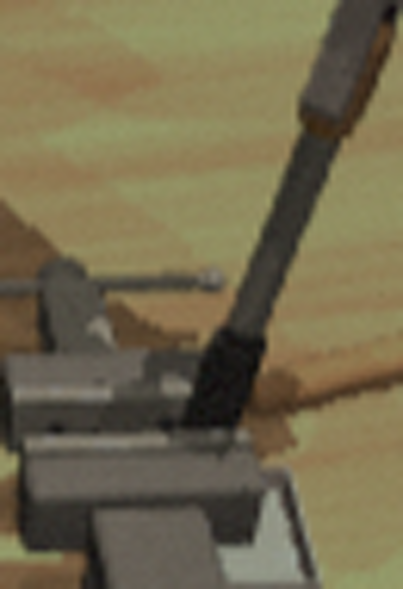

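Run:
```python
from h import *
import pickle
P,o=pickle.load(open('p4.pkl','rb'));W,S=P['wrist'],P['scene']
inv=lambda s,o:(lambda c:((c[0]-o[0]+.5)*s-.5,(c[1]-o[1]+.5)*s-.5))
iw=inv(6,(200,120));is_=inv(6.2,(310,120))
R=Rn.from_euler('xyz',o['eef_rot']).as_matrix();tcp=o['ee_pos']
u=-R[:,1];print('u',u);tip=tcp-.1415*u;print('tip',tip)
yw=np.radians(-9.4);X=np.array([np.cos(yw),np.sin(yw),0]);Y=np.array([-X[1],X[0],0]);print('lean drift y',u@Y,'x',u@X)
def rim(c,u,r):
    e1=np.cross(u,[1,0,0]);e1/=np.linalg.norm(e1);e2=np.cross(u,e1);th=np.linspace(0,2*np.pi,72)
    return c+r*(np.cos(th)[:,None]*e1+np.sin(th)[:,None]*e2)
ut=np.array([*(np.sin(.149)*Y[:2]),np.cos(.149)])
for nm,c,r in [('tip',tip,.0095),('mouth-guess',np.array([.593,.2445,.1642]),.014),('+x3',np.array([.596,.2445,.1642]),.014),('+y3',np.array([.593,.2475,.1642]),.014)]:
    q=np.array([iw(x) for x in proj(W,rim(c,u if nm=='tip' else ut,r),True)]);s=np.array([is_(x) for x in proj(S,rim(c,u if nm=='tip' else ut,r))])
    print(nm,'w: cols',q[:,0].min().round(),q[:,0].max().round(),'rows',q[:,1].min().round(),q[:,1].max().round(),'s: cols',s[:,0].min().round(),s[:,0].max().round(),'rows',s[:,1].min().round(),s[:,1].max().round())
```

```text
u [0.0267275  0.14742265 0.9887124 ]
tip [0.5931732  0.24437847 0.1746133 ]
lean drift y 0.1498083797234931 x 0.0022906606759352365
tip w: cols 292.0 397.0 rows 326.0 429.0 s: cols 221.0 259.0 rows 311.0 335.0
mouth-guess w: cols 264.0 414.0 rows 285.0 432.0 s: cols 210.0 264.0 rows 320.0 357.0
+x3 w: cols 275.0 425.0 rows 274.0 421.0 s: cols 212.0 266.0 rows 324.0 361.0
+y3 w: cols 252.0 403.0 rows 274.0 421.0 s: cols 215.0 270.0 rows 320.0 356.0
```

Run:
```python
from h import *
import pickle
P,o=pickle.load(open('p4.pkl','rb'));W,S=P['wrist'],P['scene']
im=S['img'][160:192,330:362,::-1].astype(float)*1.8; cv2.imwrite('pics/s4z.png',cv2.resize(np.clip(im,0,255).astype('uint8'),None,fx=18,fy=18,interpolation=cv2.INTER_NEAREST))
im=W['img'][160:200,235:280,::-1].astype(float)*1.8; cv2.imwrite('pics/w4z.png',cv2.resize(np.clip(im,0,255).astype('uint8'),None,fx=14,fy=14,interpolation=cv2.INTER_NEAREST))
```

```text
(no output)
```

View pics/s4z.png

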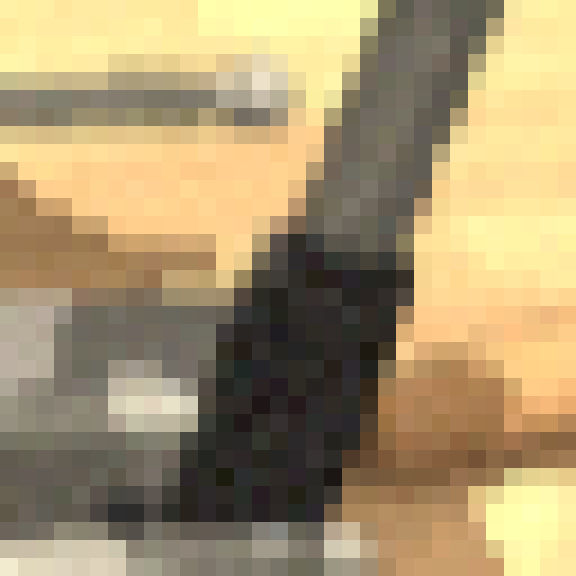

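View pics/w4z.png

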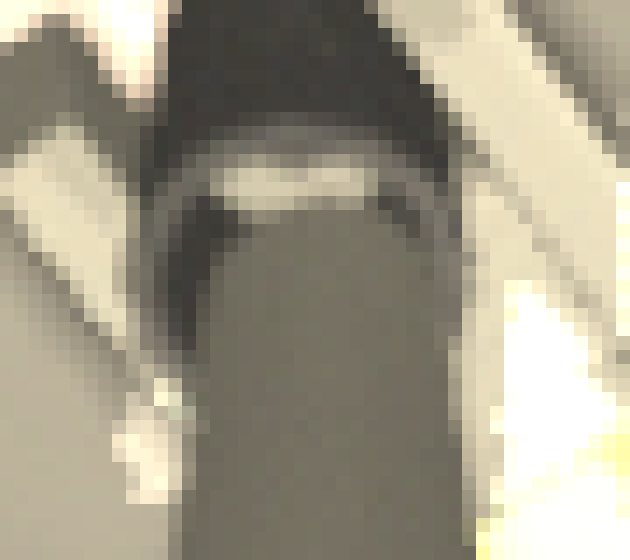

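Call:
play_rows(twist=[[0,0,0],[0,0,0],[0,0,0]], travel=[[-0.042,0.01,0],[0,0,-0.13],[0,0,0]], grip=[1,1,1])

```text
time_s: 8.75
ee_pos: [0.5949, 0.2663, 0.3091]
eef_rot: [-1.484, -0.122, -2.36]
force: [0.5, -0.1, -3.2]
grip_width: 0.0252
```

```bash
cat > look.py <<'E'
from h import *
import pickle,sys
k=sys.argv[1]
o=ctrl.get_obs();print(o['time_s'],o['ee_pos'],o['eef_rot'],o['force'],o['moment'])
P={n:ctrl.camera(n) for n in ['scene','wrist']};pickle.dump((P,o),open(k+'.pkl','wb'))
R=Rn.from_euler('xyz',o['eef_rot']).as_matrix();u=-R[:,1];print('u',u,'tip',o['ee_pos']-.1415*u)
S,W=P['scene'],P['wrist']
def z(p,x0,y0,x1,y1,s):
    im=p['img'][y0:y1,x0:x1,::-1].astype(float)*1.8
    return cv2.resize(np.clip(im,0,255).astype('uint8'),None,fx=s,fy=s,interpolation=cv2.INTER_NEAREST)
a=z(S,330,155,362,195,14);b=z(W,235,155,280,195,14)
a=cv2.copyMakeBorder(a,0,max(0,b.shape[0]-a.shape[0]),0,0,0);cv2.imwrite('pics/'+k+'.png',cv2.resize(np.hstack([a[:560],b[:560]]),None,fx=.74,fy=.74,interpolation=cv2.INTER_AREA))
E
python3 look.py z5
```

```text
8.75 [0.59492933 0.26632626 0.30910129] [-1.48405253 -0.12194761 -2.36039956] [ 0.48962246 -0.09533364 -3.194882  ] [ 0.18930809 -0.04989749  0.01466213]
u [0.0250505  0.1468492  0.98884164] tip [0.59138468 0.2455471  0.1691802 ]
```

View pics/z5.png

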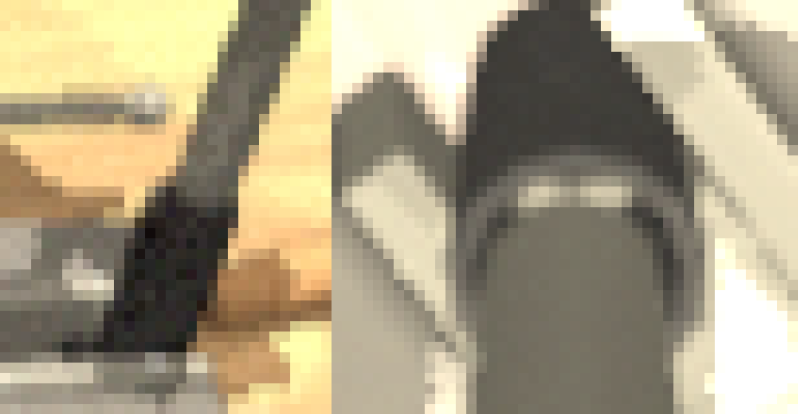

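Run:
```python
from h import *
import pickle
P,o=pickle.load(open('z5.pkl','rb'));S=P['scene']
g=cv2.cvtColor(S['img'],cv2.COLOR_RGB2GRAY).astype(float)
# print rows
for r in range(152,190,2): print(r,g[r,330:364].astype(int).tolist())
yw=np.radians(-9.4);Y=np.array([-np.sin(yw),np.cos(yw),0])
m=np.array([.5915,.245,.1642])
for l in (.1,.125,.149,.175):
    u=np.sin(l)*Y+np.array([0,0,np.cos(l)])
    a=proj(S,[m,m+.08*u,m-.03*u]);d=a[1]-a[0];e=a[0]-a[2];print(l,'slope up',d[0]/d[1],'down',e[0]/e[1],a[0])
```

```text
152 [135, 135, 136, 137, 136, 135, 135, 134, 135, 136, 135, 135, 135, 136, 134, 136, 135, 137, 137, 137, 137, 138, 139, 138, 95, 54, 47, 49, 50, 51, 49, 103, 136, 135]
154 [130, 130, 132, 134, 136, 138, 139, 139, 136, 140, 135, 137, 137, 140, 137, 137, 139, 139, 132, 134, 135, 135, 137, 94, 53, 50, 50, 53, 48, 51, 93, 137, 138, 138]
156 [131, 127, 127, 128, 128, 130, 131, 132, 134, 136, 138, 138, 137, 137, 138, 138, 138, 140, 140, 141, 141, 140, 127, 59, 51, 47, 47, 53, 51, 96, 135, 139, 138, 137]
158 [134, 132, 133, 133, 136, 134, 134, 135, 134, 137, 138, 138, 142, 140, 138, 138, 138, 138, 139, 137, 139, 123, 61, 49, 51, 50, 51, 50, 56, 133, 138, 139, 138, 137]
160 [131, 134, 132, 129, 130, 129, 128, 131, 131, 130, 135, 139, 138, 136, 142, 137, 140, 138, 139, 139, 138, 66, 49, 53, 50, 55, 53, 60, 123, 131, 131, 130, 131, 132]
162 [132, 133, 132, 135, 130, 134, 133, 134, 133, 130, 133, 130, 132, 132, 127, 135, 136, 134, 135, 132, 91, 56, 58, 60, 58, 52, 51, 113, 132, 132, 131, 132, 135, 132]
164 [105, 103, 104, 102, 103, 104, 87, 90, 90, 87, 92, 96, 112, 104, 125, 115, 123, 131, 134,
[... 1558 characters left out ...]
 58, 69, 67, 65, 65, 61, 69, 68, 64, 60, 60, 60, 65]
186 [52, 52, 53, 56, 51, 54, 52, 52, 53, 48, 22, 25, 20, 24, 25, 25, 26, 24, 21, 53, 48, 49, 55, 57, 56, 66, 67, 72, 109, 116, 116, 115, 128, 130]
188 [50, 53, 52, 51, 47, 40, 21, 26, 31, 21, 20, 25, 22, 24, 23, 20, 16, 14, 54, 76, 81, 81, 77, 83, 90, 87, 112, 137, 139, 140, 139, 132, 132, 131]
0.1 slope up -0.3327384778129947 down -0.3327384778129957 [347.76278855 173.83377291]
0.125 slope up -0.3651953399152292 down -0.36519533991523273 [347.76278855 173.83377291]
0.149 slope up -0.3964759537581043 down -0.39647595375810557 [347.76278855 173.83377291]
0.175 slope up -0.430541651037701 down -0.43054165103770053 [347.76278855 173.83377291]
```

Run:
```python
from h import *
import pickle
P=pickle.load(open('p3.pkl','rb'));P0=pickle.load(open('p0.pkl','rb'))
mk=lambda s,o:(lambda c:((c[0]+.5)/s-.5+o[0],(c[1]+.5)/s-.5+o[1]))
yw=np.radians(-9.4);X=np.array([np.cos(yw),np.sin(yw)]);Y=np.array([-X[1],X[0]])
for p,q,f,a,b,m in [(P['wrist'],mk(5.7,(170,80)),True,[(355,180),(435,130)],[(722,515),(640,582)],(251,305)),(P0['top'],mk(9,(145,160)),False,[(168,125)],[(540,170)],(133,228)),(P0['top'],mk(9,(145,160)),False,[(130,370)],[(500,420)],(133,228))]:
    e=np.mean([atz(p,q(c),.115,f)[:2]@Y for c in a]);g=np.mean([atz(p,q(c),.115,f)[:2]@Y for c in b]);mm=atz(p,q(m),.1645,f)[:2]@Y
    print('len',e-g,'origin y',(e+g)/2+.041,'mouth',mm,'rel',mm-(e+g)/2-.041)
# wrist tube: base of tube visible; fit lean from tube silhouette
```

```text
len 0.11693971255920693 origin y 0.33037666840644814 mouth 0.3373904732473039 rel 0.0070138048408557654
len 0.12134618813773851 origin y 0.3280888152563372 mouth 0.3378410868826707 rel 0.009752271626333499
len 0.12013488591544041 origin y 0.32729188441415685 mouth 0.3378410868826707 rel 0.010549202468513853
```

Call:
play_rows(twist=[[0.0138,-0.0023,0],[0,0,0],[0,0,0],[0,0,0],[0,0,0],[0,0,0]], travel=[[-0.004,-0.068,0],[0,0,0],[-0.001,-0.005,-0.04],[-0.001,-0.005,-0.04],[-0.001,-0.005,-0.04],[0,0,0]], grip=[1,1,1,1,1,1])

```text
time_s: 9.45
ee_pos: [0.5947, 0.2623, 0.3035]
eef_rot: [-1.497, -0.104, -2.359]
force: [-0.5, -0.1, -2.8]
grip_width: 0.026
```

```bash
python3 look.py z6
```

```text
9.45 [0.59469902 0.26227665 0.30346513] [-1.49676962 -0.10379187 -2.3589427 ] [-0.51653689 -0.11255453 -2.78033175] [ 0.112474   -0.03700153  0.02027547]
u [0.02110703 0.12529905 0.99189447] tip [0.59171238 0.24454684 0.16311206]
```

View pics/z6.png

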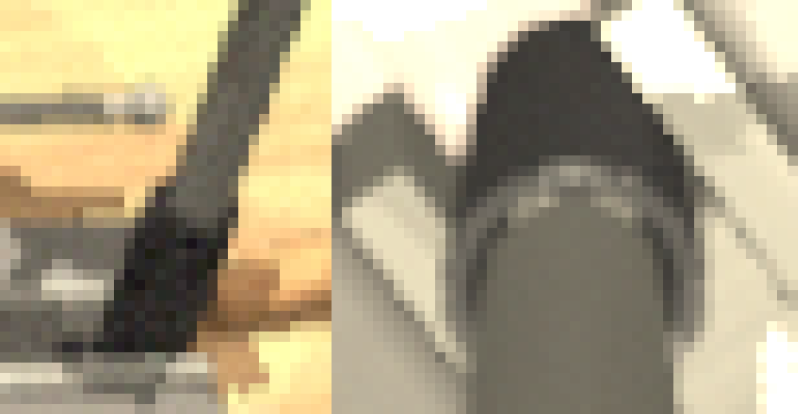

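Call:
play_rows(twist=[[0,0,0],[0,0,0],[0,0,0],[0,0,0],[0,0,0]], travel=[[-0.001,-0.005,-0.04],[-0.001,-0.005,-0.04],[-0.001,-0.005,-0.04],[-0.001,-0.005,-0.04],[0,0,0]], grip=[1,1,1,1,1])

```text
time_s: 10.05
ee_pos: [0.5945, 0.2612, 0.2956]
eef_rot: [-1.497, -0.104, -2.359]
force: [0.0, 0.3, -2.9]
grip_width: 0.0254
```

Call:
play_rows(twist=[[0,0,0],[0,0,0],[0,0,0],[0,0,0],[0,0,0]], travel=[[-0.001,-0.006,-0.05],[-0.001,-0.006,-0.05],[-0.001,-0.006,-0.05],[-0.001,-0.006,-0.05],[0,0,0]], grip=[1,1,1,1,1])

```text
time_s: 10.55
ee_pos: [0.5943, 0.26, 0.2854]
eef_rot: [-1.497, -0.104, -2.359]
force: [0.8, -0.2, -3.5]
grip_width: 0.0259
```

```bash
python3 look.py z7
```

```text
10.55 [0.59427778 0.25996882 0.28544654] [-1.49688535 -0.10380851 -2.35905621] [ 0.83509936 -0.24541331 -3.46925429] [ 0.11484221 -0.09417246 -0.00039951]
u [0.02121496 0.12522708 0.99190126] tip [0.59127587 0.24224919 0.14509251]
```

View pics/z7.png

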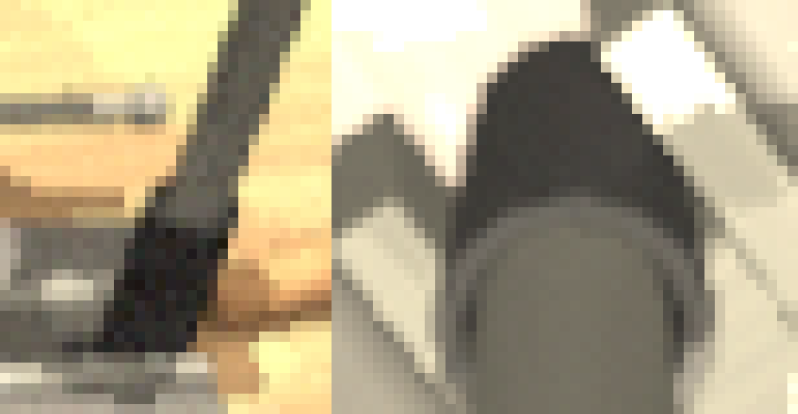

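Call:
play_rows(twist=[[0,0,0],[0,0,0],[0,0,0],[0,0,0],[0,0,0]], travel=[[-0.001,-0.006,-0.05],[-0.001,-0.006,-0.05],[-0.001,-0.006,-0.05],[-0.001,-0.006,-0.05],[0,0,0]], grip=[1,1,1,1,1])

```text
time_s: 11.15
ee_pos: [0.5941, 0.2587, 0.2755]
eef_rot: [-1.497, -0.104, -2.359]
force: [-0.5, 0.8, -2.5]
grip_width: 0.0258
```

Call:
play_rows(twist=[[0,0,0],[0,0,0],[0,0,0],[0,0,0],[0,0,0]], travel=[[-0.001,-0.006,-0.05],[-0.001,-0.006,-0.05],[-0.001,-0.006,-0.05],[-0.001,-0.006,-0.05],[0,0,0]], grip=[1,1,1,1,1])

```text
time_s: 11.65
ee_pos: [0.5939, 0.2575, 0.2655]
eef_rot: [-1.497, -0.104, -2.359]
force: [0.7, -0.1, -3.5]
grip_width: 0.0256
```

```bash
python3 look.py z8
```

```text
11.65 [0.5938794  0.25753841 0.26546301] [-1.49682022 -0.1038218  -2.35911485] [ 0.74486948 -0.13895445 -3.53404222] [ 0.08217801 -0.04579111  0.06741567]
u [0.02118551 0.12528083 0.9918951 ] tip [0.59088165 0.23981117 0.12510985]
```

View pics/z8.png

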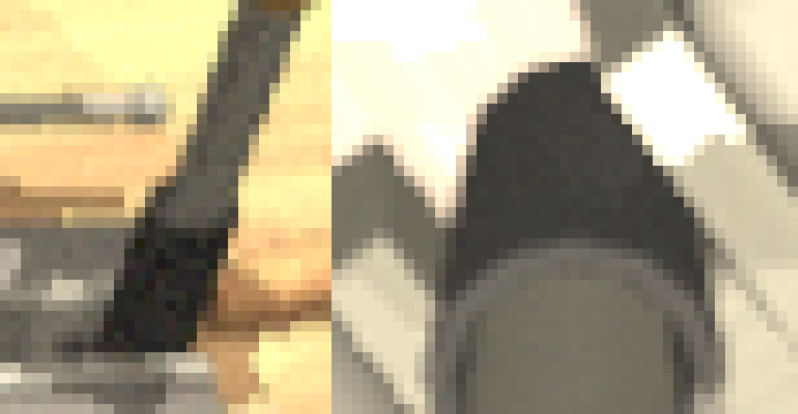

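Call:
play_rows(twist=[[0,0,0],[0,0,0],[0,0,0],[0,0,0],[0,0,0],[0,0,0]], travel=[[-0.001,-0.006,-0.05],[-0.001,-0.006,-0.05],[-0.001,-0.006,-0.05],[-0.001,-0.006,-0.05],[-0.001,-0.006,-0.05],[0,0,0]], grip=[1,1,1,1,1,1])

```text
time_s: 12.35
ee_pos: [0.5936, 0.256, 0.253]
eef_rot: [-1.497, -0.104, -2.359]
force: [-0.2, 0.1, -2.8]
grip_width: 0.0261
```

Call:
play_rows(twist=[[0,0,0],[0,0,0],[0,0,0],[0,0,0],[0,0,0],[0,0,0]], travel=[[-0.0005,-0.0025,-0.02],[-0.0005,-0.0025,-0.02],[-0.0005,-0.0025,-0.02],[-0.0005,-0.0025,-0.02],[-0.0005,-0.0025,-0.02],[-0.0005,-0.0025,-0.02]], grip=[1,1,1,1,1,1])

```text
time_s: 12.95
ee_pos: [0.5936, 0.2554, 0.2474]
eef_rot: [-1.497, -0.103, -2.359]
force: [0.9, -0.4, -3.4]
grip_width: 0.026
```

Call:
play_rows(twist=[[0,0,0],[0,0,0],[0,0,0],[0,0,0],[0,0,0],[0,0,0]], travel=[[-0.0005,-0.0025,-0.02],[-0.0005,-0.0025,-0.02],[-0.0005,-0.0025,-0.02],[-0.0005,-0.0025,-0.02],[-0.0005,-0.0025,-0.02],[0,0,0]], grip=[1,1,1,1,1,1])

```text
time_s: 13.55
ee_pos: [0.5934, 0.2547, 0.2423]
eef_rot: [-1.497, -0.103, -2.359]
force: [0.8, 0.2, -4.4]
grip_width: 0.0256
```

Call:
play_rows(twist=[[0,0,0],[0,0,0],[0,0,0],[0,0,0],[0,0,0],[0,0,0]], travel=[[-0.0005,-0.0025,-0.02],[-0.0005,-0.0025,-0.02],[-0.0005,-0.0025,-0.02],[-0.0005,-0.0025,-0.02],[0,0,0],[0,0,0]], grip=[1,1,1,1,1,1], force=58)

```text
time_s: 14.15
ee_pos: [0.5934, 0.2543, 0.2385]
eef_rot: [-1.497, -0.103, -2.359]
force: [-0.1, 0.8, -1.2]
grip_width: 0.0257
```

Continuing slowly; contact should begin now.

Call:
play_rows(twist=[[0,0,0],[0,0,0],[0,0,0],[0,0,0],[0,0,0],[0,0,0]], travel=[[-0.0005,-0.0025,-0.02],[-0.0005,-0.0025,-0.02],[-0.0005,-0.0025,-0.02],[-0.0005,-0.0025,-0.02],[0,0,0],[0,0,0]], grip=[1,1,1,1,1,1])

```text
time_s: 14.75
ee_pos: [0.5933, 0.2537, 0.2344]
eef_rot: [-1.497, -0.103, -2.359]
force: [0.1, 1.3, 2.2]
grip_width: 0.0258
```

Call:
play_rows(twist=[[0,0,0],[0,0,0],[0,0,0],[0,0,0]], travel=[[-0.0005,-0.0025,-0.02],[-0.0005,-0.0025,-0.02],[-0.0005,-0.0025,-0.02],[-0.0005,-0.0025,-0.02]], grip=[1,1,1,1])

```text
time_s: 15.15
ee_pos: [0.5932, 0.2532, 0.2304]
eef_rot: [-1.496, -0.103, -2.359]
force: [0.6, 0.3, 3.7]
grip_width: 0.026
```

Call:
play_rows(twist=[[0,0,0],[0,0,0],[0,0,0],[0,0,0],[0,0,0],[0,0,0],[0,0,0],[0,0,0]], travel=[[-0.0005,-0.0025,-0.02],[-0.0005,-0.0025,-0.02],[-0.0005,-0.0025,-0.02],[-0.0005,-0.0025,-0.02],[-0.0005,-0.0025,-0.02],[-0.0005,-0.0025,-0.02],[-0.0005,-0.0025,-0.02],[-0.0005,-0.0025,-0.02]], grip=[1,1,1,1,1,1,1,1])

```text
time_s: 15.95
ee_pos: [0.593, 0.2522, 0.2224]
eef_rot: [-1.496, -0.103, -2.359]
force: [0.5, 1.5, 3.9]
grip_width: 0.0254
```

```bash
python3 look.py z9
```

```text
15.95 [0.5929951  0.25222672 0.22240151] [-1.49646043 -0.10308321 -2.35910829] [0.51807412 1.48421478 3.93815253] [ 0.03896665 -0.23017144 -0.01542742]
u [0.02041021 0.12501696 0.99194465] tip [0.59010705 0.23453682 0.08204134]
```

View pics/z9.png

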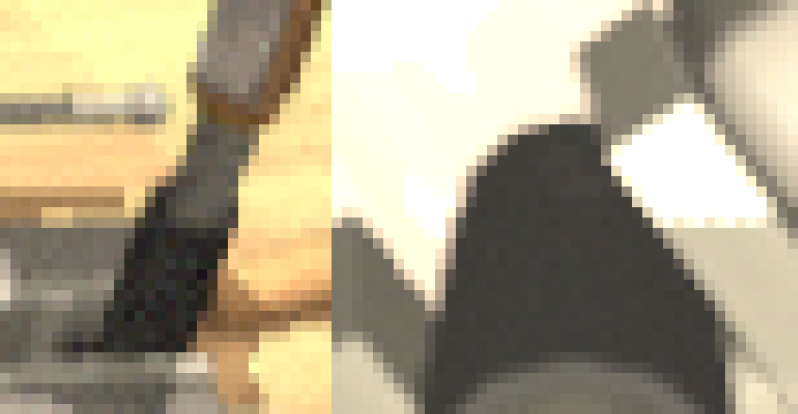

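Call:
play_rows(twist=[[0,0,0],[0,0,0],[0,0,0],[0,0,0],[0,0,0],[0,0,0],[0,0,0],[0,0,0]], travel=[[-0.0005,-0.0025,-0.02],[-0.0005,-0.0025,-0.02],[-0.0005,-0.0025,-0.02],[-0.0005,-0.0025,-0.02],[-0.0005,-0.0025,-0.02],[-0.0005,-0.0025,-0.02],[-0.0005,-0.0025,-0.02],[-0.0005,-0.0025,-0.02]], grip=[1,1,1,1,1,1,1,1])

```text
time_s: 16.85
ee_pos: [0.5928, 0.2512, 0.2144]
eef_rot: [-1.496, -0.103, -2.359]
force: [1.8, 1.9, 3.8]
grip_width: 0.0255
```

Call:
play_rows(twist=[[0,0,0],[0,0,0],[0,0,0],[0,0,0],[0,0,0],[0,0,0],[0,0,0],[0,0,0]], travel=[[-0.0005,-0.0025,-0.02],[-0.0005,-0.0025,-0.02],[-0.0005,-0.0025,-0.02],[-0.0005,-0.0025,-0.02],[-0.0005,-0.0025,-0.02],[-0.0005,-0.0025,-0.02],[-0.0005,-0.0025,-0.02],[-0.0005,-0.0025,-0.02]], grip=[1,1,1,1,1,1,1,1])

```text
time_s: 17.65
ee_pos: [0.5926, 0.2502, 0.2063]
eef_rot: [-1.497, -0.103, -2.359]
force: [2.2, 0.4, 1.3]
grip_width: 0.0257
```

```bash
python3 look.py z10
```

```text
17.65 [0.5925752  0.25020748 0.20625192] [-1.4965512  -0.10325987 -2.35910717] [2.22559646 0.35739091 1.29013937] [ 1.18884571e-04 -6.41350509e-01  1.16039839e-01]
u [0.02059865 0.12507682 0.99193321] tip [0.58966049 0.23250911 0.06589337]
```

View pics/z10.png

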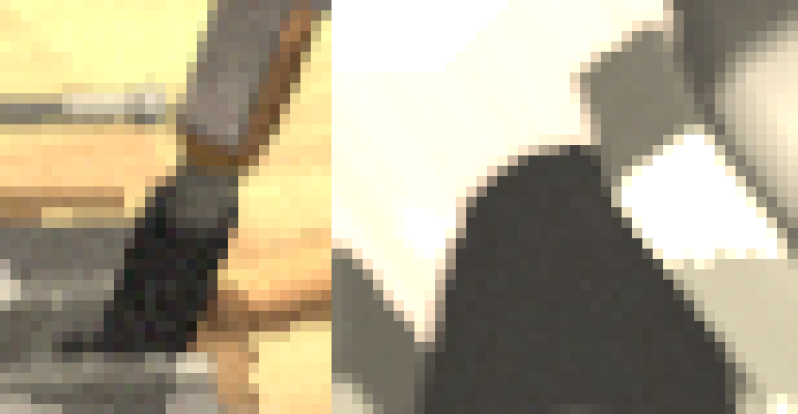

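Call:
play_rows(twist=[[0,-0.006,0],[0,-0.006,0],[0,0,0]], travel=[[-0.017,0,0],[-0.017,0,0],[0,0,0]], grip=[1,1,1])

```text
time_s: 18.05
ee_pos: [0.5903, 0.2503, 0.2061]
eef_rot: [-1.483, -0.09, -2.36]
force: [-0.3, -0.7, -2.3]
grip_width: 0.0254
```

```bash
python3 -c "
from h import *
o=ctrl.get_obs();print(o['time_s'],o['ee_pos'],o['eef_rot'],o['force'],o['moment'])"
```

```text
18.05 [0.5903397  0.25025454 0.20608969] [-1.48332609 -0.09043922 -2.3601582 ] [-0.32755348 -0.7131624  -2.34893056] [ 0.11686391  0.0001437  -0.01253439]
```

Call:
play_rows(twist=[[0,0,0],[0,0,0],[0,0,0],[0,0,0],[0,0,0],[0,0,0]], travel=[[-0.0002,-0.0025,-0.02],[-0.0002,-0.0025,-0.02],[-0.0002,-0.0025,-0.02],[-0.0002,-0.0025,-0.02],[-0.0002,-0.0025,-0.02],[-0.0002,-0.0025,-0.02]], grip=[1,1,1,1,1,1])

```text
time_s: 18.65
ee_pos: [0.5906, 0.2495, 0.2001]
eef_rot: [-1.484, -0.09, -2.36]
force: [-3.4, 0.3, -1.2]
grip_width: 0.0259
```

```bash
python3 -c "
from h import *
o=ctrl.get_obs();print(o['time_s'],o['ee_pos'],o['eef_rot'],o['force'],o['moment'])"
```

```text
18.65 [0.59061996 0.24950888 0.20008929] [-1.48366911 -0.0904078  -2.3603544 ] [-3.43471075  0.3440101  -1.23577405] [ 0.37273252  1.00107117 -0.10142874]
```

Call:
play_rows(twist=[[0,0.006,0],[0,0,0]], travel=[[0.014,0,0],[0,0,0]], grip=[1,1])

```text
time_s: 18.85
ee_pos: [0.5917, 0.2493, 0.2001]
eef_rot: [-1.49, -0.097, -2.36]
force: [-1.9, 0.7, -3.9]
grip_width: 0.0256
```

```bash
python3 -c "
from h import *
o=ctrl.get_obs();print(o['time_s'],o['ee_pos'],o['eef_rot'],o['force'],o['moment'])
P={n:ctrl.camera(n) for n in ['scene','wrist']}
save(P['wrist'],'w11',s=1.5);save(P['scene'],'s11',(300,110,390,240),5)
"
```

```text
18.85 [0.59166268 0.24934957 0.20008093] [-1.49025757 -0.09716598 -2.35990094] [-1.92558611  0.73083476 -3.92692226] [ 0.26445516  0.65981584 -0.06121145]
```

View pics/w11.png

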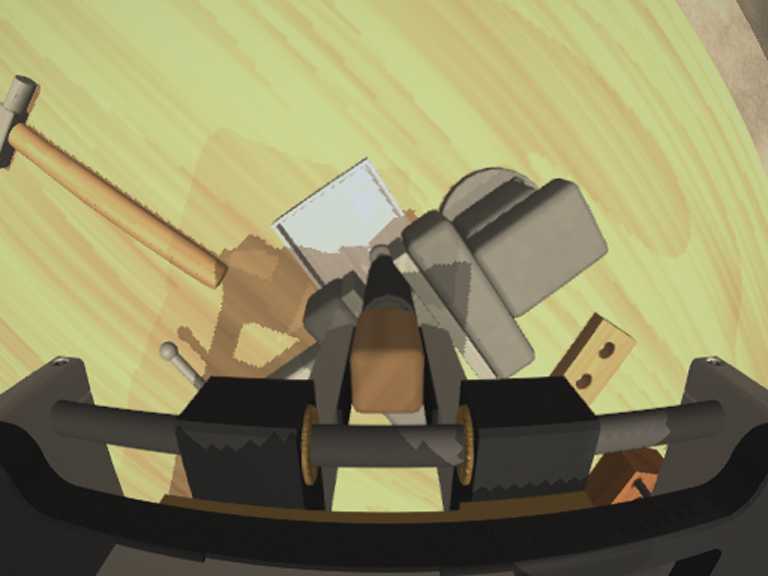

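View pics/s11.png

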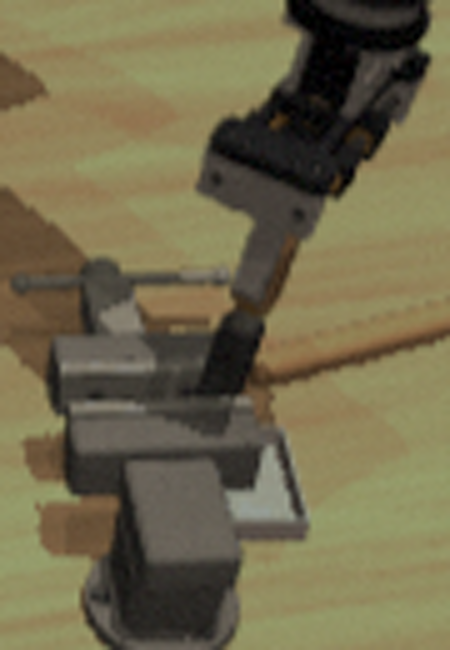

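Call:
play_rows(twist=[[0,0.005,0],[0,0,0]], travel=[[0.013,0,0],[0,0,0]], grip=[1,1])

```text
time_s: 19.15
ee_pos: [0.5924, 0.2494, 0.2005]
eef_rot: [-1.495, -0.102, -2.359]
force: [-1.1, -0.9, -2.7]
grip_width: 0.0257
```

```bash
python3 -c "
from h import *
o=ctrl.get_obs();print(o['time_s'],o['ee_pos'],o['eef_rot'],o['force'],o['moment'])
P={n:ctrl.camera(n) for n in ['wrist']}
save(P['wrist'],'w12',(200,120,300,220),6)
"
```

```text
19.15 [0.59243529 0.24937727 0.20047123] [-1.49538171 -0.10205377 -2.35935752] [-1.14258776 -0.90696939 -2.688087  ] [0.08512143 0.19217654 0.01322608]
```

View pics/w12.png

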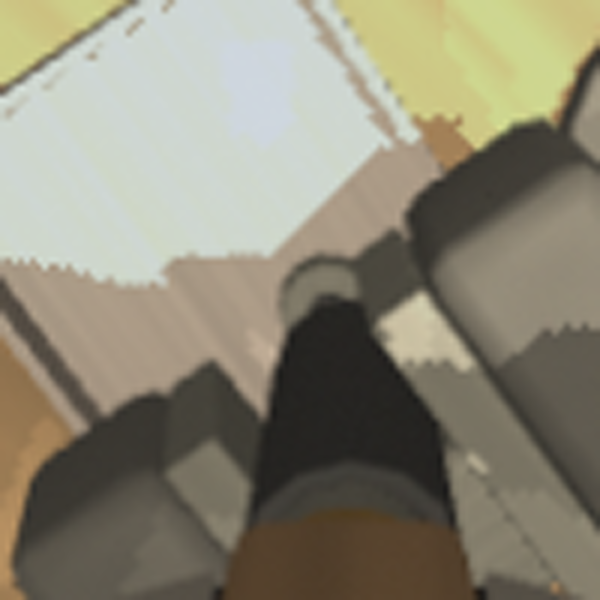

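Call:
play_rows(twist=[[0,0,0],[0,0,0],[0,0,0],[0,0,0]], travel=[[-0.0003,-0.0025,-0.02],[-0.0003,-0.0025,-0.02],[-0.0003,-0.0025,-0.02],[0,0,0]], grip=[1,1,1,1])

```text
time_s: 19.6
ee_pos: [0.5921, 0.2491, 0.1973]
eef_rot: [-1.495, -0.102, -2.359]
force: [-0.1, -0.0, -3.4]
grip_width: 0.0259
```

```bash
python3 -c "
from h import *
o=ctrl.get_obs();print(o['time_s'],o['ee_pos'],o['eef_rot'],o['force'],o['moment'])
P={n:ctrl.camera(n) for n in ['wrist']}
save(P['wrist'],'w13',(200,120,300,220),6)
print(ctrl.boxes_of('plug',P['wrist']))
"
```

```text
19.6 [0.59205944 0.24910472 0.19727725] [-1.49545574 -0.10220164 -2.35915166] [-0.1312989  -0.0486731  -3.41336113] [ 0.15947209 -0.07237544 -0.01059594]
[]
```

View pics/w13.png

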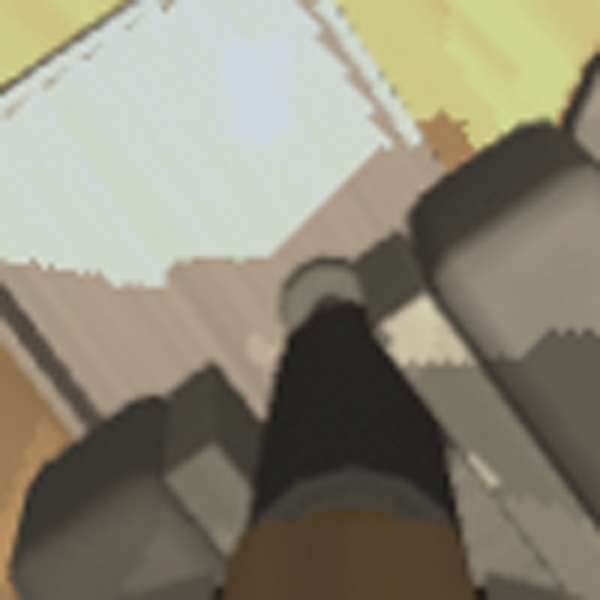

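Call:
play_rows(twist=[[0,0,0],[0,0,0],[0,0,0],[0,0,0],[0,0,0],[0,0,0]], travel=[[0.001,0.0075,0.06],[0.002,0.0125,0.1],[0.002,0.0125,0.1],[0.002,0.0125,0.1],[0.002,0.0125,0.1],[0.002,0.0125,0.1]], grip=[1,1,1,1,1,1])

```text
time_s: 20.3
ee_pos: [0.5927, 0.2527, 0.2259]
eef_rot: [-1.495, -0.102, -2.359]
force: [0.5, -0.0, -3.2]
grip_width: 0.0257
```

Call:
play_rows(twist=[[0,0,0],[0,0,0],[0,0,0],[0,0,0],[0,0,0],[0,0,0]], travel=[[0.004,0.02,0.16],[0.004,0.02,0.16],[0.004,0.02,0.16],[0.004,0.02,0.16],[0.004,0.02,0.16],[0.004,0.02,0.16]], grip=[1,1,1,1,1,1])

```text
time_s: 20.9
ee_pos: [0.5939, 0.2587, 0.2742]
eef_rot: [-1.495, -0.102, -2.359]
force: [-0.2, -0.9, -3.6]
grip_width: 0.0256
```

Call:
play_rows(twist=[[0,0,0],[0,0,0],[0,0,0],[0,0,0],[0,0,0],[0,0,0],[0,0,0],[0,0,0]], travel=[[0.004,0.025,0.2],[0.004,0.025,0.2],[0.004,0.025,0.2],[0.004,0.025,0.2],[0.004,0.025,0.2],[0,0,0.2],[0,0,0.2],[0,0,0]], grip=[1,1,1,1,1,1,1,1])

```text
time_s: 21.7
ee_pos: [0.5951, 0.2649, 0.3452]
eef_rot: [-1.495, -0.1, -2.359]
force: [-0.5, 0.8, -2.6]
grip_width: 0.0252
```

```bash
python3 -c "
from h import *
o=ctrl.get_obs();print(o['time_s'],o['ee_pos'],o['eef_rot'])
R=Rn.from_euler('xyz',o['eef_rot']);T=Rn.from_euler('xyz',[-1.5705,0,-2.355]);print((T*R.inv()).as_rotvec()/(np.pi/2))
print((np.array([.5934,-.2037,.345])-o['ee_pos'])/.05)
P={n:ctrl.camera(n) for n in ['wrist','scene']}
save(P['wrist'],'w14',(180,100,320,240),5.4);save(P['scene'],'s14',(310,130,380,230),6)
"
```

```text
21.7 [0.59509704 0.26492097 0.34520977] [-1.4945068  -0.09979714 -2.35937332]
[ 0.0790727  -0.01080076  0.00036646]
[-3.39408875e-02 -9.37241939e+00 -4.19542042e-03]
```

View pics/w14.png

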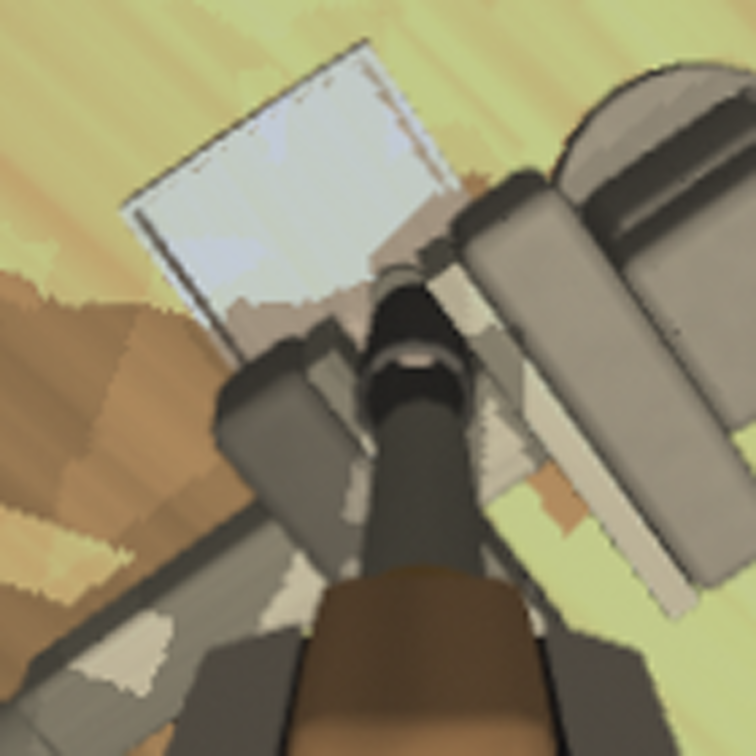

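View pics/s14.png

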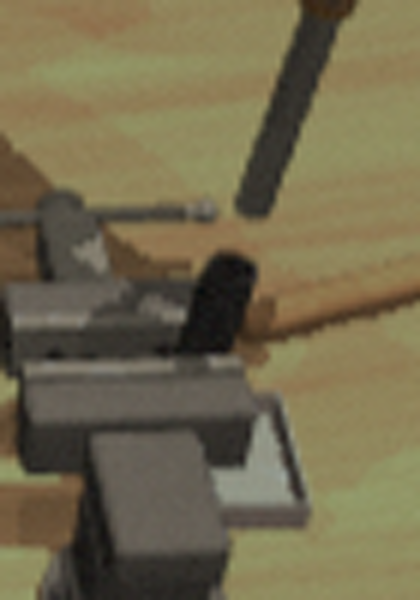

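Call:
play_rows(twist=[[0.008,-0.001,0],[0.008,-0.001,0],[0.008,-0.001,0],[0.008,-0.001,0],[0.008,-0.001,0],[0.008,-0.001,0],[0.008,-0.001,0],[0.008,-0.001,0],[0.008,-0.001,0],[0.007,-0.0018,0.0004],[0,0,0],[0,0,0]], travel=[[-0.034,-0.4,0],[0,-0.7,0],[0,-0.9,0],[0,-0.9,0],[0,-0.9,0],[0,-0.9,0],[0,-0.9,0],[0,-0.9,0],[0,-0.9,0],[0,-0.8,0],[0,-0.6,0],[0,-0.4,0]], grip=[1,1,1,1,1,1,1,1,1,1,1,1])

```text
time_s: 23.0
ee_pos: [0.5926, -0.1975, 0.3426]
eef_rot: [-1.572, -0.003, -2.357]
force: [-0.0, -0.4, -3.4]
grip_width: 0.0257
```

Call:
play_rows(twist=[[0,0,0],[0,0,0],[0,0,0]], travel=[[0,-0.17,0],[0,0,0],[0,0,0]], grip=[1,1,1])

```text
time_s: 23.3
ee_pos: [0.5932, -0.2027, 0.3433]
eef_rot: [-1.572, -0.002, -2.354]
force: [0.4, 0.2, -2.1]
grip_width: 0.0256
```

```bash
python3 -c "
from h import *
o=ctrl.get_obs();print(o['time_s'],o['ee_pos'],o['eef_rot'],o['force'])
P={n:ctrl.camera(n) for n in ['wrist','scene']}
save(P['wrist'],'w15',(190,110,320,240),5.4);save(P['scene'],'s15',(170,100,270,250),4)
R=Rn.from_euler('xyz',o['eef_rot']);T=Rn.from_euler('xyz',[-1.5705,0,-2.355]);print((T*R.inv()).as_rotvec()/(np.pi/2))
"
```

```text
23.3 [ 0.593233   -0.20266784  0.34328606] [-1.57181161e+00 -2.29417313e-03 -2.35382120e+00] [ 0.40310357  0.24724299 -2.08499332]
[ 0.00044521 -0.00162238 -0.00074949]
```

View pics/w15.png

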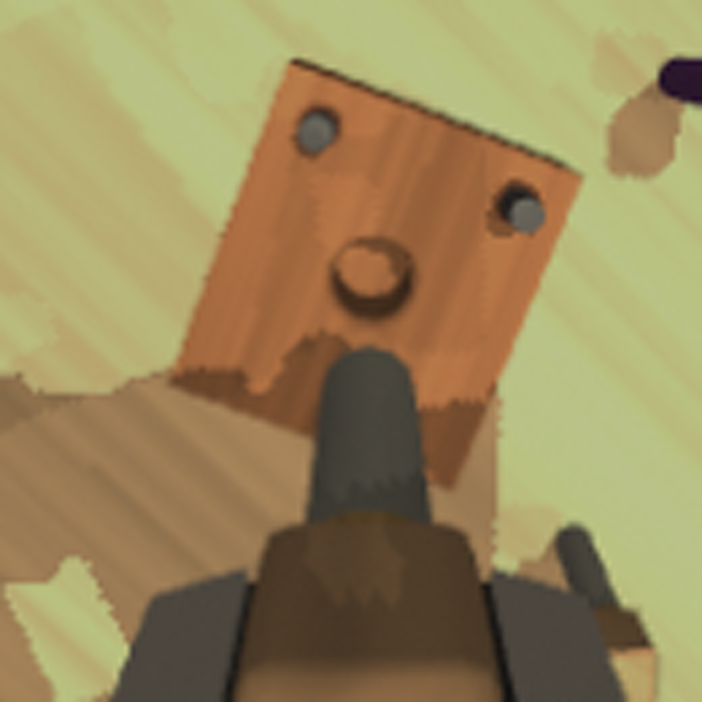

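View pics/s15.png

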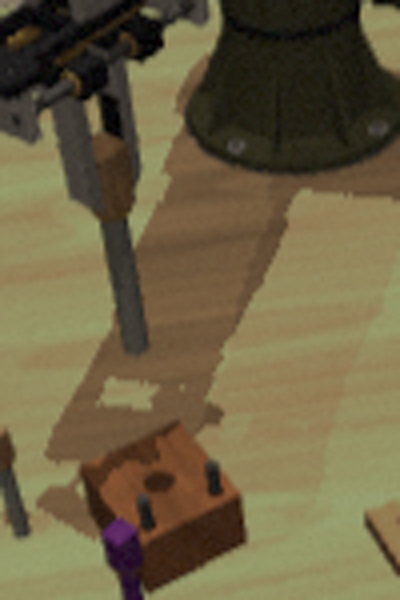

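Call:
play_rows(twist=[[0.0004,-0.0016,-0.0007],[0,0,0],[0,0,0],[0,0,0],[0,0,0],[0,0,0],[0,0,0],[0,0,0],[0,0,0]], travel=[[0.003,-0.02,-0.3],[0,0,-0.5],[0,0,-0.5],[0,0,-0.5],[0,0,-0.4],[0,0,-0.2],[0,0,-0.1],[0,0,-0.05],[0,0,0]], grip=[1,1,1,1,1,1,1,1,1])

```text
time_s: 24.3
ee_pos: [0.5935, -0.2045, 0.2166]
eef_rot: [-1.569, 0.0, -2.355]
force: [0.4, 0.2, -3.4]
grip_width: 0.0254
```

```bash
python3 -c "
from h import *
o=ctrl.get_obs();print(o['time_s'],o['ee_pos'],o['eef_rot'],o['force'])
P={n:ctrl.camera(n) for n in ['wrist','scene']}
save(P['wrist'],'w16',(200,120,310,230),6);save(P['scene'],'s16',(180,180,250,260),6)
"
```

```text
24.3 [ 0.59354368 -0.20453643  0.21662759] [-1.56914548e+00  2.79577955e-04 -2.35541140e+00] [ 0.36423551  0.20748006 -3.41726938]
```

View pics/w16.png

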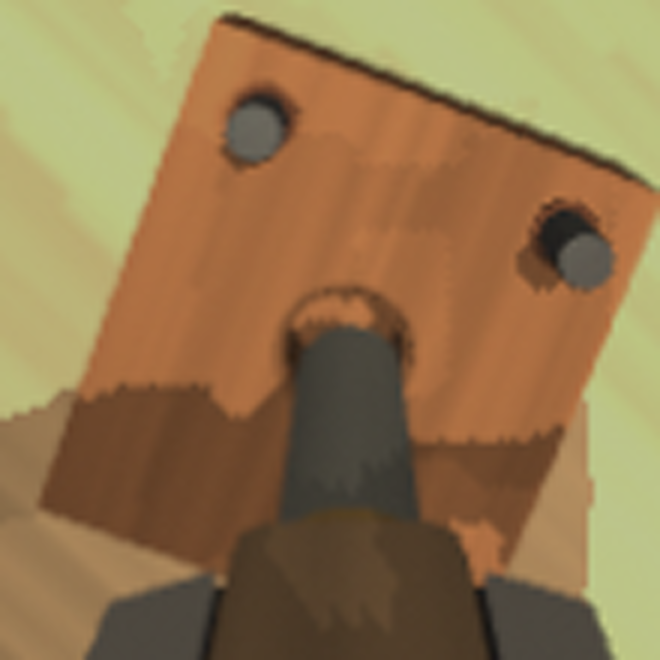

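View pics/s16.png

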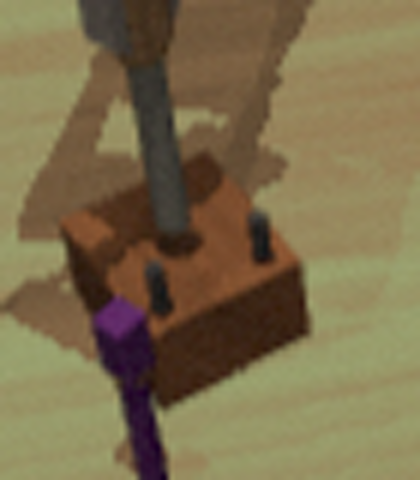

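```bash
python3 -c "
from h import *
o=ctrl.get_obs()
p=ctrl.camera('wrist')
R=Rn.from_euler('xyz',o['eef_rot']).as_matrix();u=-R[:,1];tip=o['ee_pos']-.1415*u;print(o['ee_pos'],tip)
th=np.linspace(0,6.283,72);C=np.c_[np.cos(th),np.sin(th),0*th]
for n,c,r in [('tip',tip,.0095),('hole',np.r_[tip[:2],.06],.0115),('hole+2toolx',np.r_[tip[:2]+.002*R[:2,0],.06],.0115)]:
    q=(proj(p,c+C*r,True)-[200,120]+.5)*6-.5;print(n,q.min(0),q.max(0))
"
```

```text
[ 0.59358252 -0.20467226  0.21684461] [ 0.59382489 -0.20482759  0.0753449 ]
tip [293.40512752 326.52005013] [398.83369129 429.31086018]
hole [285.04744603 300.10920188] [406.98555023 419.25804133]
hole+2toolx [285.13675856 310.60562863] [406.91076392 429.449934  ]
```

Call:
play_rows(twist=[[0,0,0],[0,0,0],[0,0,0],[0,0,0],[0,0,0],[0,0,0],[0,0,0],[0,0,0]], travel=[[0.02,0.028,0],[0,0,-0.1],[0,0,-0.1],[0,0,-0.04],[0,0,-0.04],[0,0,-0.04],[0,0,-0.04],[0,0,0]], grip=[1,1,1,1,1,1,1,1])

```text
time_s: 25.25
ee_pos: [0.5942, -0.2032, 0.1977]
eef_rot: [-1.57, -0.0, -2.356]
force: [0.5, -0.5, -3.2]
grip_width: 0.0256
```

```bash
python3 -c "
from h import *
o=ctrl.get_obs();print(o['time_s'],o['ee_pos'],o['eef_rot'],o['force'],o['moment'])
P={n:ctrl.camera(n) for n in ['wrist']}
save(P['wrist'],'w17',(200,120,310,230),6)
"
```

```text
25.25 [ 0.59422064 -0.20320812  0.19766499] [-1.57035519e+00 -2.50280420e-04 -2.35562561e+00] [ 0.48841678 -0.46399847 -3.22581195] [ 0.0054666  -0.0668079   0.00309807]
```

View pics/w17.png

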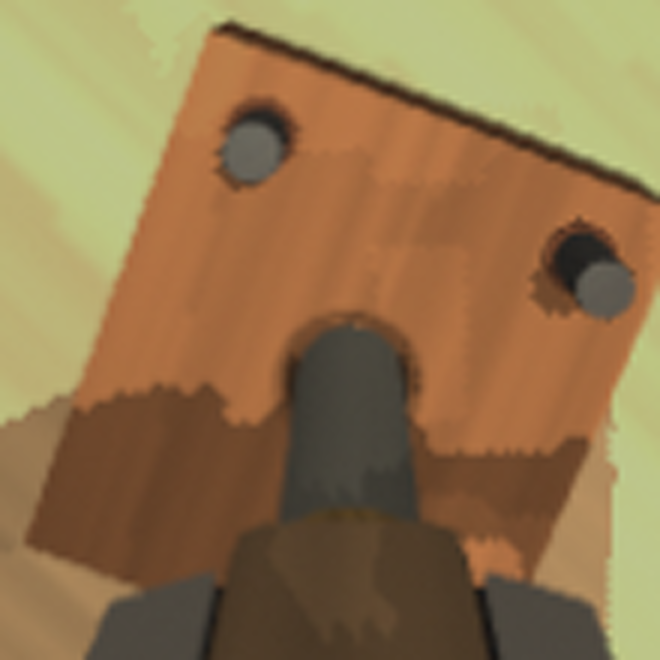

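Call:
play_rows(twist=[[0,0,0],[0,0,0],[0,0,0],[0,0,0],[0,0,0],[0,0,0]], travel=[[0,0,-0.04],[0,0,-0.04],[0,0,-0.06],[0,0,-0.06],[0,0,-0.06],[0,0,0]], grip=[1,1,1,1,1,1])

```text
time_s: 25.9
ee_pos: [0.5941, -0.2031, 0.1844]
eef_rot: [-1.571, -0.0, -2.356]
force: [-0.4, 0.0, -3.5]
grip_width: 0.026
```

Call:
play_rows(twist=[[0,0,0],[0,0,0],[0,0,0],[0,0,0],[0,0,0],[0,0,0],[0,0,0],[0,0,0]], travel=[[0,0,-0.08],[0,0,-0.08],[0,0,-0.08],[0,0,-0.08],[0,0,-0.08],[0,0,-0.06],[0,0,-0.04],[0,0,0]], grip=[1,1,1,1,1,1,1,1])

```text
time_s: 26.7
ee_pos: [0.5942, -0.2032, 0.1596]
eef_rot: [-1.57, -0.0, -2.356]
force: [-0.3, 0.8, -2.6]
grip_width: 0.0257
```

Call:
play_rows(twist=[[0,0,0],[0,0,0],[0,0,0],[0,0,0],[0,0,0]], travel=[[0,0,-0.02],[0,0,-0.02],[0,0,-0.01],[0,0,-0.01],[0,0,0]], grip=[1,1,1,1,1])

```text
time_s: 27.2
ee_pos: [0.5943, -0.2032, 0.1569]
eef_rot: [-1.57, -0.0, -2.356]
force: [0.2, -0.3, -3.2]
grip_width: 0.0261
```

Call:
play_rows(twist=[[0,0,0],[0,0,0],[0,0,0],[0,0,0]], travel=[[0,0,-0.01],[0,0,-0.01],[0,0,-0.01],[0,0,0]], grip=[1,1,1,1])

```text
time_s: 27.6
ee_pos: [0.5944, -0.2032, 0.1565]
eef_rot: [-1.569, 0.0, -2.356]
force: [-2.2, 1.2, 8.1]
grip_width: 0.0256
```

Call:
play_rows(twist=[[0,0,0],[0,0,0],[0,0,0],[0,0,0],[0,0,0],[0,0,0]], travel=[[0,0,0.01],[0,0,0],[0,0,0],[0,0,0],[0,0,0],[0,0,0]], grip=[1,0.2,0,-0.2,-0.2,-0.2], force=10)

```text
time_s: 28.2
ee_pos: [0.5943, -0.2032, 0.1559]
eef_rot: [-1.57, -0.0, -2.356]
force: [0.5, -0.4, 0.1]
grip_width: 0.0561
```

```bash
python3 -c "
from h import *
o=ctrl.get_obs();print(o['time_s'],o['ee_pos'],o['force'],o['grip_width'])
P={n:ctrl.camera(n) for n in ['wrist']}
save(P['wrist'],'w18',s=1.5)
"
```

```text
28.2 [ 0.5943043  -0.20323651  0.15589155] [ 0.46394305 -0.4131599   0.10701495] 0.05608467187172784
```

View pics/w18.png

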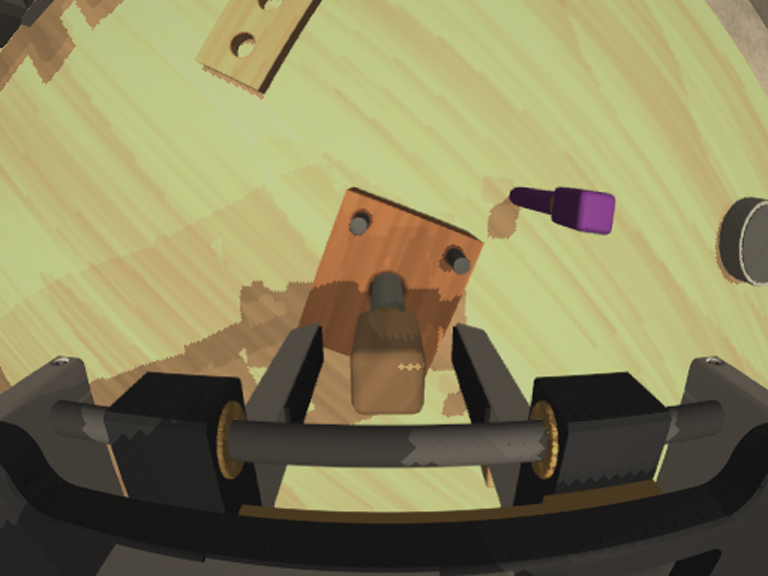

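Drift stands in the hole at (387, 380) with the fingers clear on both sides. I'll rise straight up and check everything.

Call:
play_rows(twist=[[0,0,0],[0,0,0],[0,0,0],[0,0,0],[0,0,0],[0,0,0],[0,0,0]], travel=[[0,0,0.2],[0,0,0.4],[0,0,0.6],[0,0,0.6],[0,0,0.6],[0,0,0.6],[0,0,0.4]], grip=[-0.2,-0.2,-0.2,-0.2,-0.2,-0.2,-0.2])

```text
time_s: 28.95
ee_pos: [0.5943, -0.2032, 0.3293]
eef_rot: [-1.567, 0.001, -2.356]
force: [0.2, 0.9, -0.7]
grip_width: 0.0564
```

Call:
play_rows(twist=[[0,0,0],[0,0,0],[0,0,0],[0,0,0],[0,0,0],[0,0,0],[0,0,0]], travel=[[-0.4,0,0],[-0.7,0,0],[-0.7,0,0],[-0.7,0,0],[-0.4,0,0],[0,0,0],[0,0,0]], grip=[-0.2,-0.2,-0.2,-0.2,-0.2,-0.2,-0.2])

```text
time_s: 29.65
ee_pos: [0.4495, -0.2033, 0.3269]
eef_rot: [-1.569, 0.0, -2.356]
force: [-0.9, -0.2, 0.5]
grip_width: 0.0563
```

```bash
python3 -c "
from h import *
o=ctrl.get_obs();print(o['time_s'],o['ee_pos'],o['force'],o['grip_width'])
P={n:ctrl.camera(n) for n in ['scene','top']}
save(P['scene'],'s19',s=1.5);save(P['top'],'t19',s=1.5);save(P['top'],'t19v',(145,150,215,220),8)
for k in P: print(k,ctrl.boxes_of('plug',P[k]))
"
```

```text
29.65 [ 0.44945871 -0.20330326  0.32690275] [-0.8729271  -0.22657941  0.46026924] 0.056299756709738115
scene []
top [{'point': [183.9, 188.8], 'confidence': 0.69}]
```

View pics/s19.png

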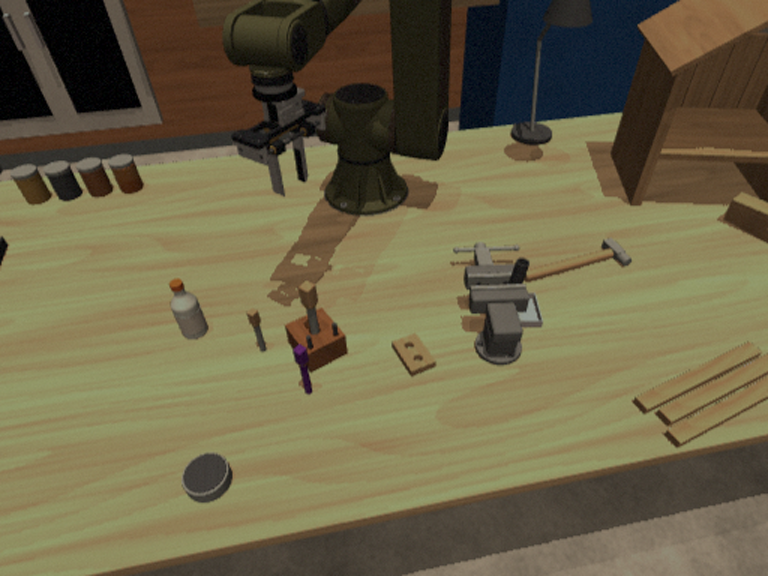

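View pics/t19.png

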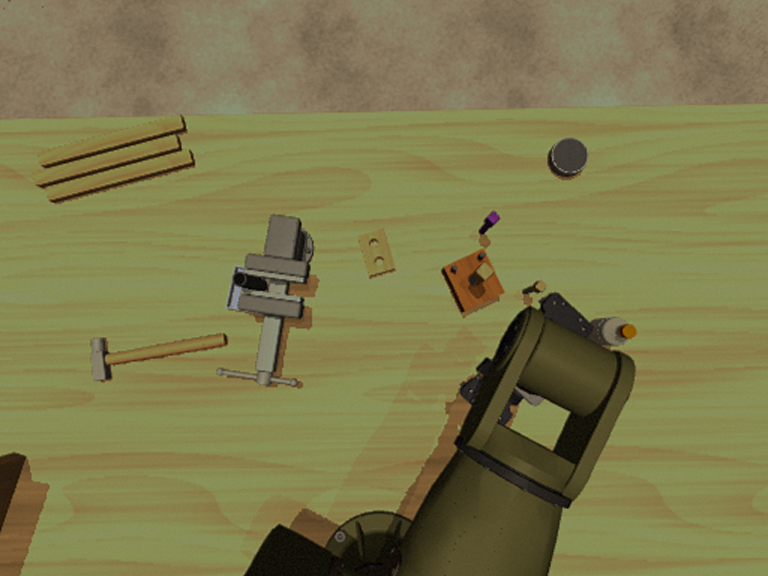

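View pics/t19v.png

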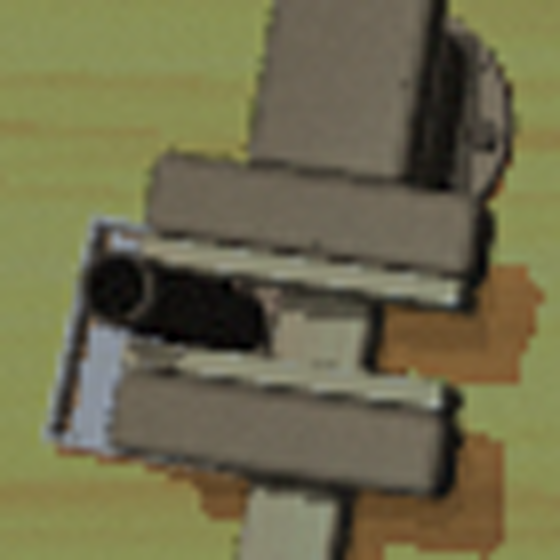

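Call:
play_rows(twist=[[0,0,0],[0,0,0],[0,0,0],[0,0,0],[0,0,0],[0,0,0],[0,0,0],[0,0,0],[0,0,0],[0,0,0],[0,0,0],[0,0,0]], travel=[[0.1,0.4,0.2],[0.2,0.7,0.2],[0.25,0.9,0],[0.25,0.9,0],[0.25,0.9,0],[0.25,0.9,0],[0.25,0.9,0],[0.25,0.9,0],[0.25,0.9,0],[0.25,0.9,0],[0.25,0.9,0],[0.25,0.7,0]], grip=[-0.2,-0.2,-0.2,-0.2,-0.2,-0.2,-0.2,-0.2,-0.2,-0.2,-0.2,-0.2])

```text
time_s: 31.05
ee_pos: [0.5894, 0.2949, 0.3451]
eef_rot: [-1.571, -0.001, -2.354]
force: [0.1, -0.9, -0.0]
grip_width: 0.0565
```

```bash
python3 -c "
from h import *
import pickle
from pathlib import Path
o=ctrl.get_obs();print(o['time_s'],o['ee_pos'],o['force'],o['grip_width'])
p=ctrl.camera('wrist');print(ray(p,(256,192))[0])
save(p,'w20',s=1.5);save(p,'w20z',(170,120,310,250),5.5);pickle.dump(p,open('w20.pkl','wb'))
print(ctrl.boxes_of('plug',p))
print((proj(p,[[.589,.230,.0125],[.589,.23,.055],[.5915,.244,.164]],True)-[170,120]+.5)*5.5)
"
```

```text
31.05 [0.58940455 0.29486688 0.34506869] [ 0.06303465 -0.89876203 -0.0219672 ] 0.05654208254023159
[0.64026231 0.34563922 0.51671294]
[{'point': [281.0, 179.3], 'confidence': 0.39}]
[[626.17338619 353.94982192]
 [638.46108925 387.12018477]
 [648.07719281 456.55709363]]
```

View pics/w20z.png

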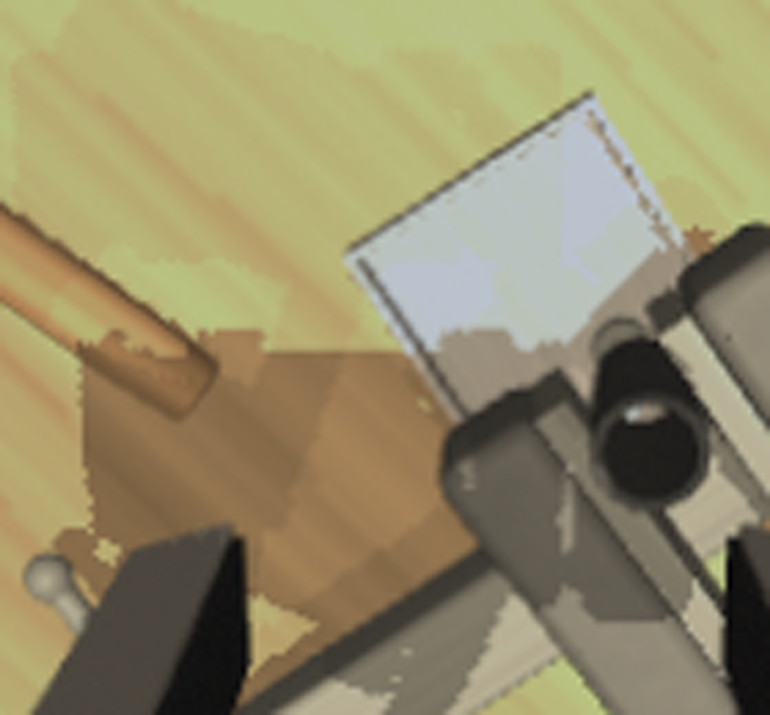

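```bash
python3 -c "
from h import *
print(ctrl.hand_in()); print(ctrl.get_obs()['time_s'])"
```

```text
the job is handed in; nothing more can be done
None
the job is handed in; nothing more can be done
```

The insert is out of the tube and in the tray, and the drift is standing back in its hole in the block. I handed the job in at about 31 s of the 72 s allowed; no verdict was reported.

- **Pressing:** I gripped the drift by its handle and tilted it about 0.125 rad to match the tube. It slid in with almost no force and pressed the insert out at about 7 N, to roughly 108 mm deep. Sideways force stayed under about 4 N in the readings I took. At about 100 mm deep the drift touched the bore wall, so I corrected its tilt. I overcorrected once and then eased it off.
- **Insert:** The last wrist picture shows it at tray height beside the tube's lower end, and the detector agreed, though with low confidence (0.39). The overhead view could not confirm it, because the tube hides that spot. The detector's "plug" there (0.69) was only the tube.
- **Drift:** I lowered it until it touched the bottom of its hole and released it. It is upright in the later overhead and scene pictures.
- **Everything else:** The vise, hammer, offcut, glue bottle and look-alikes look unmoved in those pictures. The arm partly covered the glue bottle in the overhead one. At the end the gripper was open and clear of everything.
- **Disagreements:** My estimates of the tube's lean ranged from about 0.10 to 0.15 rad between cameras. I settled on a middle value and confirmed it by feel.

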